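# Oil the handpieces

## Robot

A 6-joint arm with a two-finger parallel gripper is mounted at the origin on the work surface. World frame = base frame: x ahead of the robot, y to its left, z up, the work surface at z = 0. Lengths are in m, angles in rad, forces in N, time in s.
With the tool pointing down it reaches from about 0.4 to 0.925 m from the base axis. Payload 3.4 kg.
Tool frame: the origin (TCP) lies at the very end of the fingers, on their centre line; the grasp point (between the pads) lies r.pinch_z behind it (r.pinch_z is the distance from the TCP to the grasp point, in m); z points along the fingers, y is the line along which they close (so a half turn about z gives the same grasp; the last joint's range is limited). The gripper opens to 85 mm and grips with 20 to 120 N. Pads are 22 mm wide; open, the fingers measure 114 mm over their backs; the gripper's body (76 mm by 85 mm) begins 54 mm behind the grasp point. The pads swing forward as they close: fully open they stand 13 mm farther back than shut.
Start: joints at [1.222, 0.307, 1.506, -0, 1.328, -0.073], TCP at [0.156, 0.553, 0.231] pointing down, gripper open.
Joint ranges: [-3.12, 3.12], [-1.05, 2.28], [0.14, 2.33], [-1.42, 4.57], [0.1, 2.73], [-2.68, 2.68]. Speed limits (rad/s): [2.57, 2.57, 3.14, 3.14, 3.14, 3.14].

## Interface

Orientations are given as a rotation vector (axis times angle).
In Python, from bench import r gives the robot as it stands.
- The arm moves only by the tool arm_command, never from a script. Its argument "increments" is a list of rows, each an object with "translation": the shift along the tool's x, y, z in m, a list of three; "angular": the turn, a rotation vector about the tool's x, y, z in rad, a list of three; "fingers": the opening, from 0 (shut) to 1 (fully open). A call has 1 to 12 rows; each row shifts and turns the commanded pose from where the row before left it, along the tool's axes as they then stand; what a row does not reach is not made up. A row lasts 1/10 s, in which the tool goes at most 50 mm and 8.59 degrees, less where a joint would pass 70% of its speed; a pose out of reach is approached as far as the arm can. A call is refused whole if a number of a shift passes 0.05 or a number of a turn 0.15, either way. A call with a gripper value outside its range is refused whole. The fingers move at their own pace and stop on an object; "force" is the grip in N (left out, the last holds). Time passes only in rows, so rows that do not move let the fingers close. It gives the time, the measured TCP pose, the force, the opening and the grip force at its end, in the units of the state.
- r.get_obs(): the state, without advancing time (a new reading comes with each control period).
- r.grab_frame(name): name is "scene" or "top" or "wrist"; returns a dict with "image" (400x640x3 uint8, red, green, blue), "z_map" (400x640 float32, m along the optical axis (not along the pixel's ray), 0 where there is no reading), "mtx" (3x3 intrinsics, pixels), "dist_coeffs" ([k1, k2, p1, p2, k3] as OpenCV has them; the pictures are not rectified), "view" (4x4, takes a point from world to camera coordinates); the wrist camera has in their place "mount" (4x4, takes a point from camera to tool coordinates, whose origin is the TCP and whose axes are the flange's). Camera axes: x right, y up, looking along -z (the intrinsics and any distortion apply to the point x, -y, -z); pixel columns grow to the right and rows downward; lengths in m; the calibration is good to about 2 mm. A picture is of the moment at which its call begins: read the wrist's pose just before it.
- r.hand_in(): hands the job in; it is judged then, once.
The state is a dict: "t": time; "q": joint angles; "joint_vel": joint speeds; "tau": joint torques, N m; "position": TCP position; "ee_rot": TCP orientation; "wrist_force": force on the tool from outside, world axes, zero at the start; "moment": the same for the moment, N m; "finger_gap": finger opening in m; "grasp_force": force on a finger pad.
Only numpy, scipy, OpenCV 4.12 (cv2) and the standard library are available. Lean on these libraries where they do the work, as an engineer would, in place of code of your own. Each camera call takes 0.05 s, during which the arm holds its last target. There are 200 camera calls.

## Task

Slide every handpiece on the bench, nose first, fully home into a bay of the oiling unit, one per bay. With all of them in, push the unit's sprung pump lever down to its stop and let it come back up; then draw the handpieces out and lay them flat inside the steel tray, leaving the other things on the bench where they are.

Things in the scene. Friction and masses are not known exactly. Their poses are not given: they have to be found in the camera images.
- handpiece1: grey handpiece lying on the bench; two or three are present, an absent one reads None. Square bar body 115 mm long, 28x28 mm in section, any side up; on one end a round steel nose 25 mm long tapering from 26 to 16 mm diameter; 140 mm overall, 0.2 kg. Origin at the centre of the square body, x axis towards the nose; the tail end is at x = -57.5 mm.
- nose1 (a point): tip of the nose of handpiece1, 82.5 mm ahead of its origin
- handpiece2: grey handpiece lying on the bench; two or three are present, an absent one reads None. Square bar body 115 mm long, 28x28 mm in section, any side up; on one end a round steel nose 25 mm long tapering from 26 to 16 mm diameter; 140 mm overall, 0.2 kg. Origin at the centre of the square body, x axis towards the nose; the tail end is at x = -57.5 mm.
- nose2 (a point): tip of the nose of handpiece2, 82.5 mm ahead of its origin
- handpiece3: grey handpiece lying on the bench; two or three are present, an absent one reads None. Square bar body 115 mm long, 28x28 mm in section, any side up; on one end a round steel nose 25 mm long tapering from 26 to 16 mm diameter; 140 mm overall, 0.2 kg. Origin at the centre of the square body, x axis towards the nose; the tail end is at x = -57.5 mm.
- nose3 (a point): tip of the nose of handpiece3, 82.5 mm ahead of its origin
- oiler: white oiling unit fixed to the bench. Origin at bench height under the middle of its front face; x level into the bays, z up. Front block y -100..100, x 0..112, 83 mm high, clear roof; three square bays open in its front. Behind it (x 112..242, y -200..100) a 60 mm high sump with the pump lever; the pivot cheeks at x 135..205, y -170..-120 are 155 mm high.
- bay1 (a point): centre of the mouth of the bay at y = -64 mm, 60 mm above the bench; x into the bay. Bay level, 30.5 mm wide and high, 100 mm deep, floor 45 mm above the bench. A handpiece fully home has its nose tip on the back wall, 100 mm in, and its last 40 mm stick out in front.
- bay2 (a point): centre of the mouth of the bay at y = 0 mm, 60 mm above the bench; x into the bay. Bay level, 30.5 mm wide and high, 100 mm deep, floor 45 mm above the bench. A handpiece fully home has its nose tip on the back wall, 100 mm in, and its last 40 mm stick out in front.
- bay3 (a point): centre of the mouth of the bay at y = 64 mm, 60 mm above the bench; x into the bay. Bay level, 30.5 mm wide and high, 100 mm deep, floor 45 mm above the bench. A handpiece fully home has its nose tip on the back wall, 100 mm in, and its last 40 mm stick out in front.
- pump_lever (a joint): sprung pump lever: 0 when up at rest (its arm rises 0.7 rad from level), 0.8 rad pushed down on its stop; the spring lifts it back. About 4 to 10 N at the grip.
- lever_grip (a point): centre of the lever's black cross-bar grip, 22 mm diameter and 70 mm long (along the oiler's x), 150 mm from the hinge; about 230 mm high at rest, 120 mm at the stop
- lever_hinge (a point): the lever's hinge, whose axis is along the oiler's x; a point 135 mm above the bench; the lever points from here towards the oiler's +y
- tray: shallow steel tray fixed to the bench, 220 mm (its x) by 190 mm (its y), wall 4 mm thick and 16 mm high, floor 4 mm thick; origin under its centre, at bench height
- bur_block: bystander: white block 40x70x30 mm with five small burs standing in it; origin at the centre of its underside
- paste_jar: bystander: amber screw-top jar, 54 mm across, 50 mm high; origin at the centre of its underside
- tin: bystander: flat round aluminium tin, 60 mm across, 20 mm high; origin at the centre of its underside
- brush: bystander: bench brush lying down, 150 mm long; origin on its underside
- gauge: bystander: steel sliding calliper lying flat, 150 mm long, 6 mm thick; origin at the centre of its underside
- cradle: bystander: empty white handpiece cradle, 100x50 mm, 32 mm high; origin at the centre of its underside
Not all that is in view belongs to the job. What is shaped like the handpiece3 but yellow is not meant.

How it is judged:
On the way, in this order (a step that is already met when the one before it is completed fails the run):
1. every handpiece present is fully home in a bay, nose first (within 7 mm of the back wall) (x of nose1 in the frame of oiler between 0.093 and 0.106 m and z of nose1 in the frame of oiler between 0.048 and 0.074 m and y of nose1 in the frame of oiler between -0.085 and 0.085 m and angle between the x axis of each of handpiece1, handpiece2, handpiece3 and the x axis of oiler, either way round below 0.12 rad and x of nose2 in the frame of oiler between 0.093 and 0.106 m and z of nose2 in the frame of oiler between 0.048 and 0.074 m and y of nose2 in the frame of oiler between -0.085 and 0.085 m and x of nose3 in the frame of oiler between 0.093 and 0.106 m and z of nose3 in the frame of oiler between 0.048 and 0.074 m and y of nose3 in the frame of oiler between -0.085 and 0.085 m), for 0.2 s.
2. with all of them still home, the pump lever is on its stop (0.74 rad or more) (all of step 1 and value of joint pump_lever above 0.74 rad), for 0.1 s.
3. the lever has come back up (below 0.08 rad) (value of joint pump_lever below 0.08 rad), for 0.1 s.
At the end, for the whole second after the job is handed in: Every handpiece present lies at rest, flat inside the tray: its centre and nose tip within the tray's outline (220 x 190 mm) and below 28 mm above the tray's underside, so neither stacked nor propped on the rim; the lever is up (below 0.08 rad) (x of handpiece1 in the frame of tray between -0.109 and 0.109 m and y of handpiece1 in the frame of tray between -0.094 and 0.094 m and z of each of handpiece1, nose1, handpiece2, nose2, handpiece3, nose3 in the frame of tray below 0.028 m and x of nose1 in the frame of tray between -0.109 and 0.109 m and y of nose1 in the frame of tray between -0.094 and 0.094 m and linear speed of each of handpiece1, handpiece2, handpiece3 below 0.02 m/s and x of handpiece2 in the frame of tray between -0.109 and 0.109 m and y of handpiece2 in the frame of tray between -0.094 and 0.094 m and x of nose2 in the frame of tray between -0.109 and 0.109 m and y of nose2 in the frame of tray between -0.094 and 0.094 m and x of handpiece3 in the frame of tray between -0.109 and 0.109 m and y of handpiece3 in the frame of tray between -0.094 and 0.094 m and x of nose3 in the frame of tray between -0.109 and 0.109 m and y of nose3 in the frame of tray between -0.094 and 0.094 m and value of joint pump_lever below 0.08 rad); the robot touches nothing.
It fails at once if one of the six bystanders is shifted by more than 40 mm (distance of any of bur_block, paste_jar, tin, brush, gauge, cradle from where it was at the start of the episode above 0.04 m).
Of handpiece1, handpiece2, handpiece3 only 2 to 3 are there at a start; the rules pass over those that are not, and their reading is None.
At some moment in a run one of handpiece1, handpiece2, handpiece3 may be knocked a few centimetres aside while the robot is not near it.
Once in a run the grip may slacken for a moment while it holds something.
It also fails if it takes over 210 s, if anything falls off the work surface, if the arm or the gripper's body presses on something with over 40 N, if the wrist force passes 120 N, or if a joint passes its speed limit or range.

## Working session

There is one attempt and no reset: what is moved stays moved. The work goes in short steps, Python scripts to look and compute and a tool call to move; the robot and the scene stay as the last step left them, time stands still between calls to the robot, and variables do not carry over. Pictures are saved under pics/ and viewed, at most 14 in all, crops included, and the job is handed in when it is done.

Besides the shell and the picture viewer there is one more tool, called after ">>>" as a command line: name --argument value ..., lists and objects as JSON in quotes. arm_command: Moves the arm, as the interface text tells. Its arguments: {"type":"object","properties":{"increments":{"type":"array"},"force":{"type":"number"}},"required":["increments"]}

```bash
ls; mkdir -p pics
cat > h.py <<'E'
import numpy as np, cv2, json
from scipy.spatial.transform import Rotation as R
from bench import r
def cam(name):
    o=r.get_obs(); f=r.grab_frame(name)
    if name=='wrist':
        T=np.eye(4);T[:3,:3]=R.from_rotvec(o['ee_rot']).as_matrix();T[:3,3]=o['position']
        f['c2w']=T@f['mount']
    else: f['c2w']=np.linalg.inv(f['view'])
    f['o']=o
    return f
def rays(f,uv):
    uv=np.array(uv,float).reshape(-1,1,2)
    n=cv2.undistortPoints(uv,f['mtx'],f['dist_coeffs']).reshape(-1,2)
    return np.c_[n[:,0],-n[:,1],-np.ones(len(n))]
def world(f,uv,z=None):
    "via depth map, or plane z"
    uv=np.array(uv,float).reshape(-1,2); d=rays(f,uv); C=f['c2w']
    if z is None:
        zz=f['z_map'][np.round(uv[:,1]).astype(int),np.round(uv[:,0]).astype(int)]
        P=d*zz[:,None]; return P@C[:3,:3].T+C[:3,3]
    D=d@C[:3,:3].T; s=(z-C[2,3])/D[:,2]; return C[:3,3]+D*s[:,None]
def save(f,n): cv2.imwrite('pics/'+n,f['image'][:,:,::-1])
def proj(f,P):
    P=np.array(P,float).reshape(-1,3); c=(P-f['c2w'][:3,3])@f['c2w'][:3,:3]
    c=c*[1,-1,-1]
    return cv2.projectPoints(c.reshape(-1,1,3),np.zeros(3),np.zeros(3),f['mtx'],f['dist_coeffs'])[0].reshape(-1,2)
E
python3 - <<'E'
from h import *
import pickle
for n in ['scene','top']:
    f=cam(n); save(f,n+'0.png'); pickle.dump(f,open(n+'0.pkl','wb')); print(n,f['c2w'].round(3),f['mtx'],f['dist_coeffs'])
print(r.get_obs(), r.pinch_z)
E
```

```text
pics
scene [[-0.759 -0.425  0.494  1.234]
 [ 0.652 -0.5    0.57   0.752]
 [ 0.005  0.754  0.656  1.023]
 [ 0.     0.     0.     1.   ]] [[418.0071688    0.         319.82981132]
 [  0.         418.0071688  199.117295  ]
 [  0.           0.           1.        ]] [-0.10541922  0.          0.          0.          0.        ]
top [[-0.016  0.995 -0.097  0.472]
 [-1.    -0.018 -0.025 -0.014]
 [-0.027  0.097  0.995  1.187]
 [ 0.     0.     0.     1.   ]] [[403.15752617   0.         319.69398905]
 [  0.         403.15752617 198.45252577]
 [  0.           0.           1.        ]] [0.0058013 0.        0.        0.        0.       ]
{'t': 0.1, 'q': array([ 1.22250790e+00,  3.07460310e-01,  1.50749785e+00,  3.60116271e-05,
        1.32841807e+00, -7.35062429e-02]), 'joint_vel': array([-0.000148  , -0.00091786, -0.00113613, -0.00099472,  0.00062977,
        0.00047131]), 'tau': array([-2.99020412e-04, -4.58525848e+01, -2.52610642e+01, -1.59589185e-04,
        5.62485991e-03, -8.20271936e-06]), 'position': array([0.15582567, 0.55285203, 0.2305118 ]), 'ee_rot': array([-4.30227727e-01, -3.11158168e+00,  2.72771553e-03]), 'wrist_force': array([-0.23006639, -0.46181212,  0.12938086]), 'moment': array([-0.02084742,  0.02001725,  0.06057427]), 'grasp_force': 0.0, 'finger_gap': 0.08503450629821277} 0.0187
```

View pics/scene0.png

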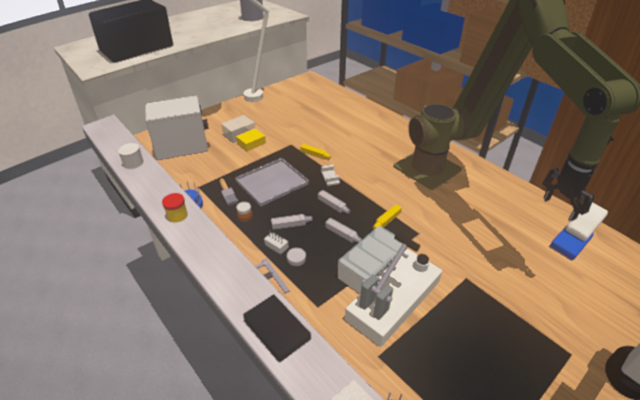

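View pics/top0.png

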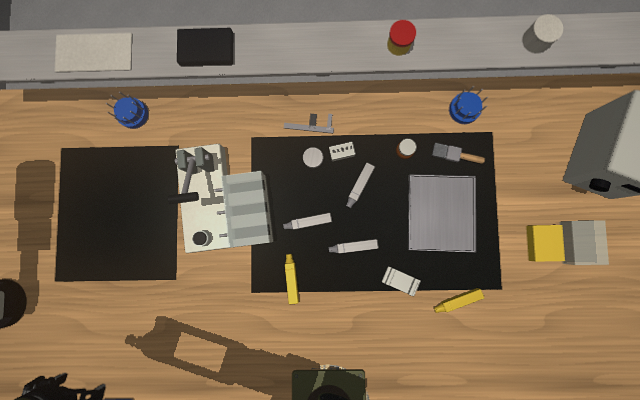

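The scene and top views show three grey handpieces, at top (361,184), (309,221) and (355,246). The lookalikes are the yellow ones at (292,279) and (459,301), plus the white cradle at (401,280). The oiler is at (225,205) with its front facing right, and the tray is at (442,213). I'll check this in an enlarged crop.

Run:
```python
from h import *
a=cv2.imread('pics/top0.png')[125:325,165:495]
cv2.imwrite('pics/crop1.png',cv2.resize(a[:, :200],None,fx=4*.75*1.0,fy=3,interpolation=cv2.INTER_CUBIC))
cv2.imwrite('pics/crop2.png',cv2.resize(a[:,:],None,fx=2.4,fy=2.4,interpolation=cv2.INTER_CUBIC))
import pickle
f=pickle.load(open('top0.pkl','rb'))
for n,uv in dict(h1=(361,184),h2=(309,221),h3=(355,246),tray=(442,213),mat=(330,270),roof=(245,205),yel=(292,279)).items(): print(n,world(f,uv).round(4))
```

```text
h1 [[ 0.6249 -0.1044  0.0316]]
h2 [[0.5209 0.047  0.0309]]
h3 [[ 0.4476 -0.0832  0.0264]]
tray [[ 0.5387 -0.339   0.0065]]
mat [[ 0.3789 -0.0106  0.001 ]]
roof [[0.5656 0.22   0.0853]]
yel [[0.3575 0.0974 0.0298]]
```

View pics/crop1.png

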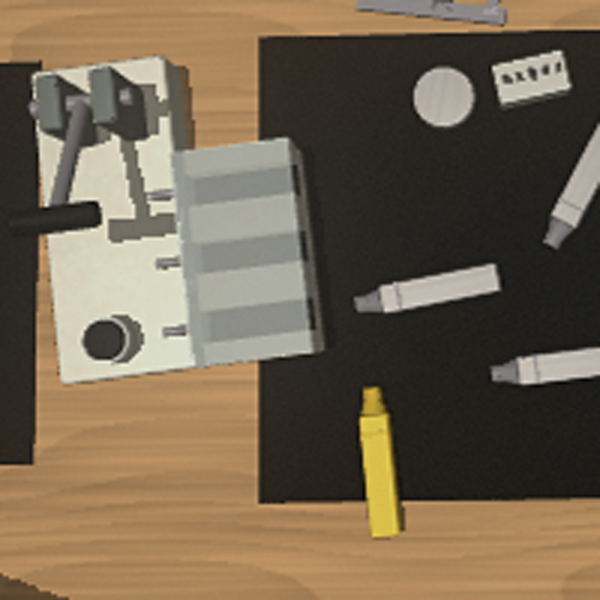

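The crop shows three grey handpieces with their noses pointing towards the oiler (crop ~(430,288), (570,360), (590,180)). The yellow one at (378,460) is the decoy. The oiler's front edge runs (297,140)-(322,350), and the lever grip is at (55,218). Next I'll fit poses from depth.

```bash
cat >> h.py <<'E'
def cloud(f):
    v,u=np.mgrid[0:400,0:640]; uv=np.c_[u.ravel(),v.ravel()]
    P=world(f,uv); P[f['z_map'].ravel()==0]=np.nan
    return P
def hp(f,center,zlo=0.012,zhi=0.045,rad=.11,z0=0):
    "grey handpiece pose from cloud near center: returns body centre xy, yaw (towards nose), top z"
    P=cloud(f); c=f['image'].reshape(-1,3).astype(int)
    grey=(abs(c[:,0]-c[:,2])<40)
    m=(P[:,2]>zlo+z0)&(P[:,2]<zhi+z0)&(np.hypot(P[:,0]-center[0],P[:,1]-center[1])<rad)&grey
    lab=cv2.connectedComponents(m.reshape(400,640).astype(np.uint8))[1].ravel()
    cand=np.where(m)[0]; k=lab[cand[np.argmin(np.hypot(*(P[cand,:2]-center).T))]]
    Q=P[lab==k]; mu=Q[:,:2].mean(0); 
    (cx,cy),(w,h),a=cv2.minAreaRect(((Q[:,:2])*1000).astype(np.float32))
    th=np.deg2rad(a if w>h else a+90); d=np.array([np.cos(th),np.sin(th)])
    s=(Q[:,:2]-mu)@d; n=np.array([-d[1],d[0]]); t=(Q[:,:2]-mu)@n
    lo,hi=s.min(),s.max()
    wl=np.ptp(t[s<lo+.012]); wh=np.ptp(t[s>hi-.012])
    if wl<wh: d=-d;n=-n;s=-s;t=-t;lo,hi=-hi,-lo
    body=(s>lo+.01)&(s<hi-.04); top=np.median(Q[body,2])
    b=body&(Q[:,2]>top-.006)
    mid=(np.percentile(t[b],2)+np.percentile(t[b],98))/2
    cen=mu+d*(lo+0.0575)+n*mid
    return dict(c=cen.round(4),yaw=round(float(np.arctan2(d[1],d[0])),3),top=round(float(top),4),L=round((hi-lo),4),w=(round(wl,4),round(wh,4)),n=len(Q))
def plan(x,y,z,yaw):
    "yaw: direction (world) of the tool closing line's normal; prints increments in tool frame"
    o=r.get_obs(); M=R.from_rotvec(o['ee_rot']).as_matrix(); 
    ty=np.arctan2(M[1,0],M[0,0]) # tool x heading
    dy=(yaw-ty+np.pi/2)%np.pi-np.pi/2   # mod pi
    # desired: z down, tool x heading ty+dy
    h=ty+dy; D=np.array([[np.cos(h),np.sin(h),0],[np.sin(h),-np.cos(h),0],[0,0,-1]]).T if 0 else np.column_stack([[np.cos(h),np.sin(h),0],[np.sin(h),-np.cos(h),0],[0,0,-1]])
    rv=R.from_matrix(M.T@D).as_rotvec()
    t=D.T@(np.array([x,y,z])-o['position'])
    print('rot(tool)',rv.round(4),'then trans(tool)',t.round(4),'q6',o['q'][5].round(2),'t',round(o['t'],1),'pos',o['position'].round(4))
E
python3 - <<'E'
from h import *
import pickle
for n in ['top','scene']:
    f=pickle.load(open(n+'0.pkl','rb')); print(n)
    for c in [(.625,-.104),(.52,.047),(.448,-.083)]: print(hp(f,c))
    P=cloud(f)
    m=(P[:,2]>.076)&(P[:,2]<.092)&(np.hypot(P[:,0]-.56,P[:,1]-.24)<.16)
    Q=P[m]; print('roof',np.median(Q[:,2]),cv2.minAreaRect((Q[:,:2]*1000).astype(np.float32)),len(Q))
    m=(P[:,2]>.05)&(P[:,2]<.068)&(np.hypot(P[:,0]-.56,P[:,1]-.32)<.22)
    Q=P[m]; print('sump',np.median(Q[:,2]),cv2.minAreaRect((Q[:,:2]*1000).astype(np.float32)),len(Q))
    m=(P[:,2]>.010)&(P[:,2]<.022)&(abs(P[:,0]-.54)<.14)&(abs(P[:,1]+.34)<.13)
    Q=P[m]; print('tray',cv2.minAreaRect((Q[:,:2]*1000).astype(np.float32)),len(Q))
    m=(P[:,2]>.2)&(P[:,2]<.26)&(abs(P[:,0]-.58)<.2)&(abs(P[:,1]-.4)<.15)
    Q=P[m]; print('grip',Q.mean(0),Q.min(0),Q.max(0),len(Q))
E
```

```text
top
{'c': array([ 0.633 , -0.1051]), 'yaw': 2.638, 'top': 0.028, 'L': np.float64(0.139), 'w': (np.float64(0.0273), np.float64(0.0169)), 'n': 436}
{'c': array([0.5219, 0.0409]), 'yaw': 1.752, 'top': 0.0283, 'L': np.float64(0.1408), 'w': (np.float64(0.027), np.float64(0.0155)), 'n': 446}
{'c': array([ 0.448 , -0.0901]), 'yaw': 1.679, 'top': 0.0282, 'L': np.float64(0.1402), 'w': (np.float64(0.0267), np.float64(0.0164)), 'n': 462}
roof 0.08399378793975243 ((563.0083618164062, 246.12802124023438), (207.4945068359375, 244.11099243164062), 80.77505493164062) 3048
sump 0.060444109088835685 ((598.707275390625, 292.5616455078125), (300.17535400390625, 243.0063934326172), 6.4433064460754395) 3317
tray ((539.7565307617188, -335.6334533691406), (192.07568359375, 220.291748046875), 87.16310119628906) 484
grip [0.57892807 0.33673272 0.2349891 ] [0.56046913 0.30260005 0.20055347] [0.62082559 0.37280172 0.24784682] 345
scene
{'c': array([ 0.6389, -0.1056]), 'yaw': 2.661, 'top': 0.0255, 'L': np.float64(0.1411), 'w': (np.float64(0.0269), np.float64(0.0117)), 'n': 313}
{'c': array([0.5263, 0.0416]), 'yaw': 1.771, 'top': 0.0258, 'L': np.float64(0.1398), 'w': (np.float64(0.0283), np.float64(0.0163)), 'n': 324}
{'c': array([ 0.4518, -0.0886]), 'yaw': 1.67, 'top': 0.0254, 'L': np.float64(0.1399), 'w': (np.float64(0.0223), np.float64(0.0161)), 'n': 260}
roof 0.0839603818261655 ((563.79248046875, 247.93885803222656), (209.15689086914062, 217.58975219726562), 82.36397552490234) 1893
sump 0.059647309953688166 ((601.1661376953125, 292.31549072265625), (303.84490966796875, 242.46632385253906), 6.0265631675720215) 2987
tray ((542.4444580078125, -336.0928649902344), (200.60345458984375, 223.0281219482422), 86.64628601074219) 260
grip [0.58670395 0.34171278 0.2313926 ] [0.56336494 0.30485841 0.20004382] [0.62542511 0.3747159  0.24599716] 326
```

Run:
```python
from h import *
plan(.53,.0,.25,1.683)
o=r.get_obs(); print(R.from_rotvec(o['ee_rot']).as_matrix().round(3)); print(r.grab_frame('wrist')['mount'].round(3))
```

```text
rot(tool) [-1.7000e-03  9.0000e-04  1.1838e+00] then trans(tool) [-0.5913  0.3099 -0.0195] q6 -0.07 t 0.1 pos [0.1558 0.5529 0.2305]
[[-0.962  0.271 -0.001]
 [ 0.271  0.962 -0.002]
 [ 0.    -0.002 -1.   ]]
[[ 0.     0.949  0.315  0.08 ]
 [ 1.    -0.    -0.     0.   ]
 [-0.     0.315 -0.949 -0.143]
 [ 0.     0.     0.     1.   ]]
```

>>> arm_command --increments '[{"translation": [0, 0, 0], "angular": [0, 0, 0.148], "fingers": 1}, {"translation": [0, 0, 0], "angular": [0, 0, 0.148], "fingers": 1}, {"translation": [0, 0, 0], "angular": [0, 0, 0.148], "fingers": 1}, {"translation": [0, 0, 0], "angular": [0, 0, 0.148], "fingers": 1}, {"translation": [0, 0, 0], "angular": [0, 0, 0.148], "fingers": 1}, {"translation": [0, 0, 0], "angular": [0, 0, 0.148], "fingers": 1}, {"translation": [0, 0, 0], "angular": [0, 0, 0.148], "fingers": 1}, {"translation": [0, 0, 0], "angular": [0, 0, 0.148], "fingers": 1}, {"translation": [-0.042, 0.022, -0.002], "angular": [0, 0, 0], "fingers": 1}, {"translation": [-0.042, 0.022, -0.002], "angular": [0, 0, 0], "fingers": 1}, {"translation": [-0.042, 0.022, -0.002], "angular": [0, 0, 0], "fingers": 1}, {"translation": [-0.042, 0.022, -0.002], "angular": [0, 0, 0], "fingers": 1}]'

```text
t: 1.35
position: [0.2627, 0.3947, 0.2391]
ee_rot: [2.092, 2.343, -0.001]
wrist_force: [1.8, 0.0, 0.5]
finger_gap: 0.0855
grasp_force: 0.0
```

>>> arm_command --increments '[{"translation": [-0.042, 0.022, -0.001], "angular": [0, 0, 0], "fingers": 1}, {"translation": [-0.042, 0.022, -0.001], "angular": [0, 0, 0], "fingers": 1}, {"translation": [-0.042, 0.022, -0.001], "angular": [0, 0, 0], "fingers": 1}, {"translation": [-0.042, 0.022, -0.001], "angular": [0, 0, 0], "fingers": 1}, {"translation": [-0.042, 0.022, -0.001], "angular": [0, 0, 0], "fingers": 1}, {"translation": [-0.042, 0.022, -0.001], "angular": [0, 0, 0], "fingers": 1}, {"translation": [-0.042, 0.022, -0.001], "angular": [0, 0, 0], "fingers": 1}, {"translation": [-0.042, 0.022, -0.001], "angular": [0, 0, 0], "fingers": 1}, {"translation": [-0.042, 0.022, -0.001], "angular": [0, 0, 0], "fingers": 1}, {"translation": [-0.042, 0.022, -0.001], "angular": [0, 0, 0], "fingers": 1}, {"translation": [0, 0, 0], "angular": [0, 0, 0], "fingers": 1}]'

```text
t: 2.45
position: [0.5316, -0.0015, 0.2491]
ee_rot: [2.097, 2.334, -0.0]
wrist_force: [0.6, 0.3, 0.3]
finger_gap: 0.0853
grasp_force: 0.0
```

```bash
cat >> h.py <<'E'
def oiler(f):
    "fit roof edges: rect of roof"
    P=cloud(f); 
    m=(P[:,2]>.077)&(P[:,2]<.092)&(P[:,0]>.42)&(P[:,0]<.70)&(P[:,1]>.12)&(P[:,1]<.30)
    lab,st=cv2.connectedComponentsWithStats(m.reshape(400,640).astype(np.uint8))[1:3]
    k=1+np.argmax(st[1:,4]); Q=P[(lab.ravel()==k)]
    ex=np.array([np.cos(1.683),np.sin(1.683)]); ey=np.array([-ex[1],ex[0]])
    X=Q[:,:2]@ex; Y=Q[:,:2]@ey; ys=np.arange(np.percentile(Y,4),np.percentile(Y,96),.004)
    e=np.array([(y+.002,X[(Y>=y)&(Y<y+.004)].min()) for y in ys if ((Y>=y)&(Y<y+.004)).any()])
    p=np.polyfit(e[:,0],e[:,1],1); res=e[:,1]-np.polyval(p,e[:,0]); g=abs(res)<.003; p=np.polyfit(e[g,0],e[g,1],1)
    yaw=1.683-np.arctan(p[0])   # front line direction
    ex=np.array([np.cos(yaw),np.sin(yaw)]); ey=np.array([-ex[1],ex[0]]); X=Q[:,:2]@ex; Y=Q[:,:2]@ey
    s=(X>np.percentile(X,5))&(X<np.percentile(X,70)); x0=np.median([X[(Y>y)&(Y<y+.004)].min() for y in ys if ((Y>y)&(Y<y+.004)).any()])
    print('roof z',np.median(Q[:,2]).round(4),'yaw',yaw.round(4),'front',x0.round(4),'y range',np.percentile(Y[s],[.3,99.7]).round(4), 'org',(ex*x0+ey*np.percentile(Y[s],[.3,99.7]).mean()).round(4),len(Q))
E
python3 - <<'E'
from h import *
f=cam('wrist'); save(f,'w1.png'); print(f['o']['position'].round(4),f['o']['ee_rot'])
print(hp(f,(.522,.041))); print(hp(f,(.448,-.09)))
oiler(f)
import pickle
for n in ['top','scene']: oiler(pickle.load(open(n+'0.pkl','rb')))
E
```

```text
[ 0.5316 -0.0015  0.2491] [ 2.09720097e+00  2.33381103e+00 -7.99676369e-05]
{'c': array([0.5246, 0.0402]), 'yaw': 1.75, 'top': 0.0285, 'L': np.float64(0.1404), 'w': (np.float64(0.0273), np.float64(0.0166)), 'n': 3359}
{'c': array([ 0.4509, -0.0895]), 'yaw': 1.678, 'top': 0.0283, 'L': np.float64(0.1393), 'w': (np.float64(0.0277), np.float64(0.0155)), 'n': 2745}Traceback (most recent call last):
  File "<stdin>", line 4, in <module>
  File "h.py", line 66, in oiler
    k=1+np.argmax(st[1:,4]); Q=P[(lab.ravel()==k)]
        ~~~~~~~~~^^^^^^^^^^
    return _wrapfunc(a, 'argmax', axis=axis, out=out, **kwds)
    return bound(*args, **kwds)
ValueError: attempt to get argmax of an empty sequence
```

View pics/w1.png

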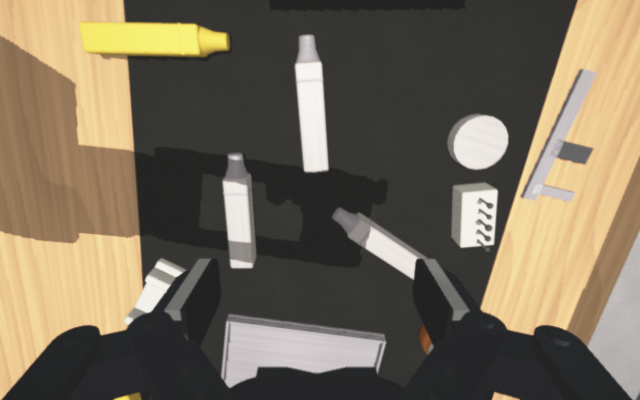

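The wrist view shows grey B at (312,115), C at (240,220) and A at (385,245), with yellow at (150,40). The oiler is just out of view above, so I'll move forward to measure it with the wrist camera.

>>> arm_command --increments '[{"translation": [0.04, 0, -0.01], "angular": [0, 0, 0], "fingers": 1}, {"translation": [0.04, 0, -0.01], "angular": [0, 0, 0], "fingers": 1}, {"translation": [0.03, 0, -0.01], "angular": [0, 0, 0], "fingers": 1}, {"translation": [0, 0, 0], "angular": [0, 0, 0], "fingers": 1}]'

```text
t: 2.9
position: [0.5146, 0.1172, 0.2805]
ee_rot: [-2.087, -2.347, -0.004]
wrist_force: [0.0, 0.5, -0.3]
finger_gap: 0.0855
grasp_force: 0.0
```

Run:
```python
from h import *
import pickle
f=cam('wrist'); save(f,'w2.png'); pickle.dump(f,open('w2.pkl','wb')); print(f['o']['position'].round(4))
oiler(f)
for n in ['top','scene']: oiler(pickle.load(open(n+'0.pkl','rb')))
print(hp(f,(.522,.041)))
```

```text
[0.5146 0.1172 0.2805]
roof z 0.084 yaw 1.6851 front 0.1002 y range [-0.6801 -0.4812] org [0.5654 0.1658] 26531
roof z 0.084 yaw 1.6821 front 0.1036 y range [-0.677  -0.4783] org [0.5626 0.1671] 2936
roof z 0.084 yaw 1.6736 front 0.1088 y range [-0.6797 -0.479 ] org [0.5651 0.1677] 1800
{'c': array([0.5245, 0.0409]), 'yaw': 1.749, 'top': 0.0284, 'L': np.float64(0.1396), 'w': (np.float64(0.0278), np.float64(0.0164)), 'n': 2212}
```

View pics/w2.png

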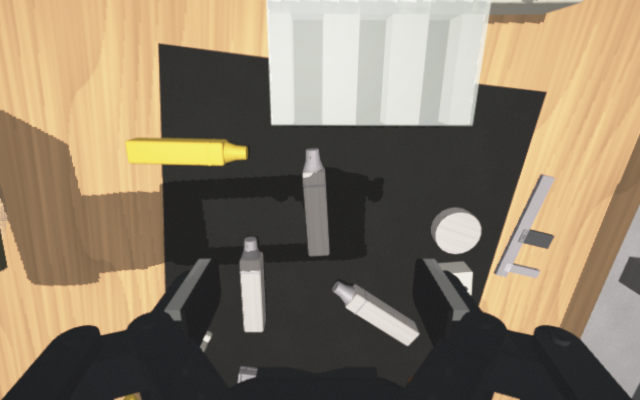

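The second wrist view shows the roof's front edge along v≈124, with the bays as darker strips at u≈340, 400 and 465. B is at (316,210), C at (252,290) and A at (380,315). Wrist and top agree to about 3 mm, and I'll use the wrist frame. B goes into bay2 first.

```bash
cat >> h.py <<'E'
OR=np.array([.5654,.1662]);OY=1.685
EX=np.array([np.cos(OY),np.sin(OY)]);EY=np.array([-EX[1],EX[0]])
def grip(c,yaw,back=.0395): return np.array(c)-back*np.array([np.cos(yaw),np.sin(yaw)])
E
python3 - <<'E'
from h import *
g=grip((.5246,.0405),1.750); print(g); plan(*g,.003,1.75)
E
```

```text
[0.53164072 0.00163256]
rot(tool) [ 0.0005 -0.0004 -0.0628] then trans(tool) [-0.1149 -0.0034  0.2768] q6 0.02 t 3.0 pos [0.5145 0.1153 0.2798]
```

>>> arm_command --increments '[{"translation": [-0.04, -0.001, 0], "angular": [0, 0, -0.063], "fingers": 1}, {"translation": [-0.04, -0.001, 0.02], "angular": [0, 0, 0], "fingers": 1}, {"translation": [-0.035, -0.001, 0.03], "angular": [0, 0, 0], "fingers": 1}, {"translation": [0, 0, 0.045], "angular": [0, 0, 0], "fingers": 0.75}, {"translation": [0, 0, 0.045], "angular": [0, 0, 0], "fingers": 0.75}, {"translation": [0, 0, 0.045], "angular": [0, 0, 0], "fingers": 0.75}, {"translation": [0, 0, 0.03], "angular": [0, 0, 0], "fingers": 0.75}, {"translation": [0, 0, 0.02], "angular": [0, 0, 0], "fingers": 0.75}, {"translation": [0, 0, 0.01], "angular": [0, 0, 0], "fingers": 0.75}, {"translation": [0, 0, 0], "angular": [0, 0, 0], "fingers": 0.75}, {"translation": [0, 0, 0], "angular": [0, 0, 0], "fingers": 0.75}]'

```text
t: 4.05
position: [0.5305, -0.0014, 0.0349]
ee_rot: [2.018, 2.406, 0.001]
wrist_force: [0.7, -0.7, 0.6]
finger_gap: 0.0641
grasp_force: 0.0
```

Run:
```python
from h import *
f=cam('wrist')
h=hp(f,(.522,.05)); print(h); plan(*grip(h['c'],h['yaw']),.003,h['yaw'])
```

```text
{'c': array([0.5242, 0.0409]), 'yaw': 1.749, 'top': 0.0284, 'L': np.float64(0.129), 'w': (np.float64(0.0278), np.float64(0.0238)), 'n': 16385}
rot(tool) [ 0.0019  0.0006 -0.0032] then trans(tool) [0.0033 0.0008 0.0324] q6 -0.26 t 4.1 pos [ 0.531  -0.0014  0.0354]
```

>>> arm_command --increments '[{"translation": [0.003, 0.001, 0.016], "angular": [0, 0, 0], "fingers": 0.75}, {"translation": [0, 0, 0.01], "angular": [0, 0, 0], "fingers": 0.75}, {"translation": [0, 0, 0.006], "angular": [0, 0, 0], "fingers": 0.75}, {"translation": [0, 0, 0], "angular": [0, 0, 0], "fingers": 0.4}, {"translation": [0, 0, 0], "angular": [0, 0, 0], "fingers": 0.2}, {"translation": [0, 0, 0], "angular": [0, 0, 0], "fingers": 0.1}, {"translation": [0, 0, 0], "angular": [0, 0, 0], "fingers": 0.1}, {"translation": [0, 0, 0], "angular": [0, 0, 0], "fingers": 0.1}]' --force 90

```text
t: 4.9
position: [0.5311, 0.0018, 0.003]
ee_rot: [2.018, 2.406, 0.001]
wrist_force: [0.5, -0.4, 5.9]
finger_gap: 0.0265
grasp_force: 89.4
```

>>> arm_command --increments '[{"translation": [0, 0, -0.02], "angular": [0, 0, 0], "fingers": 0.1}, {"translation": [0, 0, -0.02], "angular": [0, 0, 0], "fingers": 0.1}, {"translation": [0, 0, -0.01], "angular": [0, 0, 0.064], "fingers": 0.1}, {"translation": [0, 0, 0], "angular": [0, 0, 0], "fingers": 0.1}, {"translation": [0, 0, 0], "angular": [0, 0, 0], "fingers": 0.1}]'

```text
t: 5.4
position: [0.5302, 0.0019, 0.052]
ee_rot: [-2.093, -2.342, 0.0]
wrist_force: [-0.2, -0.5, -3.5]
finger_gap: 0.0265
grasp_force: 89.1
```

```bash
cat >> h.py <<'E'
def held(f,z0=.048):
    "held handpiece: per-slice mid and top line vs tool frame (x fwd, y closing)"
    o=f['o'];M=R.from_rotvec(o['ee_rot']).as_matrix()
    P=cloud(f);T=(P-o['position'])@M
    m=(abs(T[:,1])<.022)&(T[:,2]<0)&(T[:,2]>-.045)&(T[:,0]>.015)&(T[:,0]<.16)
    T=T[m];W=P[m]
    out=[]
    for a in np.arange(.03,.135,.01):
        s=abs(T[:,0]-a)<.004
        if s.sum()>10:
            top=np.percentile(T[s,2],5); q=T[s][:,1]; out.append((a.round(3),np.percentile(q,1).round(4),np.percentile(q,99).round(4),((np.percentile(q,1)+np.percentile(q,99))/2).round(4),np.percentile(W[s,2],90).round(4)))
    for l in out: print(*l)
    print('nose tip x',T[:,0].max().round(4),'tcp',o['position'].round(4),'toolx yaw',np.arctan2(M[1,0],M[0,0]).round(4),'Fg',o['grasp_force'],'gap',o['finger_gap'])
E
python3 - <<'E'
from h import *
f=cam('wrist'); held(f); plan(*(OR-.14*EX),.054,OY)
E
```

```text
0.03 -0.013 0.0142 0.0006 0.0781
0.04 -0.0131 0.0141 0.0005 0.078
0.05 -0.0131 0.0141 0.0005 0.0781
0.06 -0.0131 0.014 0.0005 0.0781
0.07 -0.0131 0.014 0.0004 0.078
0.08 -0.0132 0.014 0.0004 0.0781
0.09 -0.0133 0.0139 0.0003 0.078
0.1 -0.0107 0.0114 0.0004 0.0757
0.11 -0.0086 0.0093 0.0004 0.0721
nose tip x 0.1074 tcp [0.5302 0.0019 0.052 ] toolx yaw 1.6831 Fg 89.11344408988953 gap 0.026466086319166974
rot(tool) [-0.0014 -0.0002 -0.002 ] then trans(tool) [ 0.0191  0.054  -0.0024] q6 -0.19 t 5.5 pos [0.5299 0.0019 0.0516]
```

>>> arm_command --increments '[{"translation": [0.0, 0.027, 0.0], "angular": [0, 0, -0.002], "fingers": 0.1}, {"translation": [0.0, 0.0266, 0.003], "angular": [0, 0, 0], "fingers": 0.1}, {"translation": [0.019, 0, 0], "angular": [0, 0, 0], "fingers": 0.1}, {"translation": [0, 0, 0], "angular": [0, 0, 0], "fingers": 0.1}, {"translation": [0, 0, 0], "angular": [0, 0, 0], "fingers": 0.1}]'

```text
t: 5.95
position: [0.5803, 0.0269, 0.048]
ee_rot: [-2.089, -2.343, 0.004]
wrist_force: [0.2, -0.7, -2.2]
finger_gap: 0.0263
grasp_force: 89.3
```

Run:
```python
from h import *
f=cam('wrist'); save(f,'w3.png'); held(f); oiler(f); plan(*(OR-.14*EX),.0488,OY)
```

```text
0.03 -0.013 0.0144 0.0007 0.074
0.04 -0.0131 0.0141 0.0005 0.0741
0.05 -0.0131 0.0141 0.0005 0.0741
0.06 -0.0132 0.0141 0.0005 0.0741
0.07 -0.0132 0.014 0.0004 0.074
0.08 -0.0132 0.014 0.0004 0.0742
0.09 -0.0132 0.0139 0.0004 0.074
0.1 -0.0107 0.0113 0.0003 0.0717
0.11 -0.0089 0.009 0.0001 0.0684
nose tip x 0.1073 tcp [0.5803 0.0269 0.048 ] toolx yaw 1.6855 Fg 89.30619478225708 gap 0.026308797124628747Traceback (most recent call last):
  File "<stdin>", line 2, in <module>
  File "h.py", line 66, in oiler
    k=1+np.argmax(st[1:,4]); Q=P[(lab.ravel()==k)]
        ~~~~~~~~~^^^^^^^^^^
    return _wrapfunc(a, 'argmax', axis=axis, out=out, **kwds)
    return bound(*args, **kwds)
ValueError: attempt to get argmax of an empty sequence
```

View pics/w3.png

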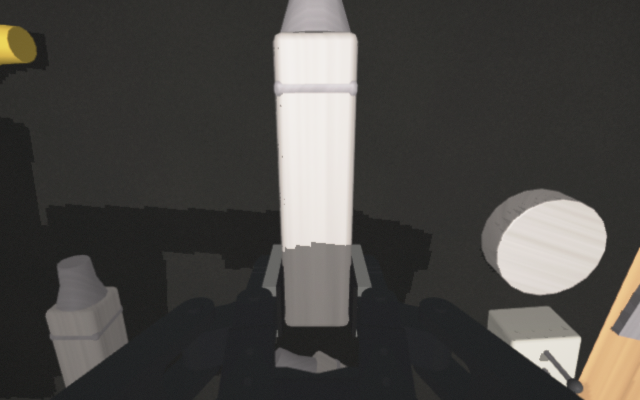

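The held handpiece is straight, and its tip is cut off above the top of the frame. Next: correct the position, enter until the nose is just inside, and compare with the roof edges.

Run:
```python
from h import *
plan(*(OR-.107*EX+.0004*EY),.0488,OY)
```

```text
rot(tool) [-0.0027  0.     -0.0001] then trans(tool) [ 0.0334  0.0006 -0.0005] q6 -0.14 t 6.0 pos [0.5804 0.0266 0.0483]
```

>>> arm_command --increments '[{"translation": [0.012, 0.0006, -0.0005], "angular": [-0.0027, 0, 0], "fingers": 0.1}, {"translation": [0.011, 0, 0], "angular": [0, 0, 0], "fingers": 0.1}, {"translation": [0.01, 0, 0], "angular": [0, 0, 0], "fingers": 0.1}, {"translation": [0, 0, 0], "angular": [0, 0, 0], "fingers": 0.1}, {"translation": [0, 0, 0], "angular": [0, 0, 0], "fingers": 0.1}]'

```text
t: 6.5
position: [0.5785, 0.0602, 0.05]
ee_rot: [2.089, 2.343, 0.003]
wrist_force: [0.1, -0.1, -2.0]
finger_gap: 0.0267
grasp_force: 89.3
```

Run:
```python
from h import *
f=cam('wrist'); save(f,'w4.png'); held(f)
try: oiler(f)
except Exception as e: print(e)
plan(*(OR-.107*EX+.0004*EY),.0488,OY)
```

```text
0.03 -0.013 0.0143 0.0007 0.076
0.04 -0.013 0.0142 0.0006 0.076
0.05 -0.0131 0.0141 0.0005 0.076
0.06 -0.0131 0.014 0.0005 0.076
0.07 -0.0132 0.014 0.0004 0.0759
0.08 -0.0132 0.014 0.0004 0.0761
0.09 -0.0133 0.014 0.0003 0.076
0.1 -0.0107 0.0113 0.0003 0.0736
0.11 -0.0218 0.0217 -0.0 0.0691
nose tip x 0.11 tcp [0.5785 0.0602 0.05  ] toolx yaw 1.6851 Fg 89.2874014377594 gap 0.02669305086051435
too many indices for array: array is 1-dimensional, but 2 were indexed
rot(tool) [ 0.003   0.0003 -0.0004] then trans(tool) [ 0.0002 -0.0014  0.0011] q6 -0.08 t 6.5 pos [0.5786 0.0598 0.0499]
```

View pics/w4.png

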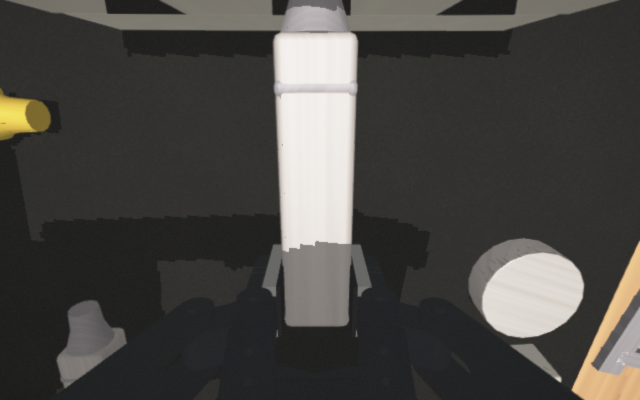

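The front face is at v≈12-25, with the nose under the roof at mouth u≈316. I'll correct the pose and advance to just before the square body enters.

>>> arm_command --increments '[{"translation": [0, -0.0014, 0.0011], "angular": [0.003, 0, 0], "fingers": 0.1}, {"translation": [0.004, 0, 0], "angular": [0, 0, 0], "fingers": 0.1}, {"translation": [0.003, 0, 0], "angular": [0, 0, 0], "fingers": 0.1}, {"translation": [0, 0, 0], "angular": [0, 0, 0], "fingers": 0.1}, {"translation": [0, 0, 0], "angular": [0, 0, 0], "fingers": 0.1}]'

```text
t: 7.05
position: [0.5764, 0.0665, 0.0487]
ee_rot: [-2.092, -2.343, 0.0]
wrist_force: [0.2, -0.9, -1.5]
finger_gap: 0.0261
grasp_force: 89.3
```

```bash
cat >> h.py <<'E'
def mouth(f,k):
    "bay mouth edges along the front face in tool frame, at plane z=.083 from image rows + held mid"
    o=f['o'];P=cloud(f);d=P[:,:2]-OR; X=d@EX;Y=d@EY
    fr=(P[:,2]>.05)&(P[:,2]<.09)&(X>-.006)&(X<.012)&(abs(Y-k)<.05)
    Q=np.c_[X,Y-k,P[:,2]][fr]
    for a,b in [(.05,.055),(.055,.06),(.06,.065),(.065,.07),(.074,.08),(.08,.088)]:
        s=Q[(Q[:,2]>a)&(Q[:,2]<b)]
        if len(s)>5:
            y=np.sort(s[:,1]); g=np.diff(y); i=np.argsort(-g)[:3]; print(a,len(s),'x',np.median(s[:,0]).round(4),'y',y[0].round(4),y[-1].round(4),'gaps',[(y[j].round(4),y[j+1].round(4)) for j in i if g[j]>.004])
E
python3 - <<'E'
from h import *
f=cam('wrist'); held(f); mouth(f,0)
try: oiler(f)
except Exception as e: print(e)
plan(*(OR-.1*EX+.0004*EY),.0488,OY)
E
```

```text
0.03 -0.0129 0.0144 0.0007 0.0747
0.04 -0.013 0.0141 0.0006 0.0747
0.05 -0.0131 0.0141 0.0005 0.0748
0.06 -0.0132 0.0141 0.0005 0.0747
0.07 -0.0131 0.014 0.0004 0.0748
0.08 -0.0132 0.014 0.0004 0.0749
0.09 -0.0132 0.0139 0.0004 0.0747
0.1 -0.0215 0.0216 0.0 0.0845
nose tip x 0.1037 tcp [0.5764 0.0665 0.0487] toolx yaw 1.684 Fg 89.28775906562805 gap 0.026112200912947334
0.05 374 x -0.0006 y -0.0481 0.0496 gaps [(np.float64(-0.0146), np.float64(0.0155))]
0.055 418 x -0.0007 y -0.0489 0.0492 gaps [(np.float64(-0.0145), np.float64(0.0155))]
0.06 490 x -0.0007 y -0.048 0.0494 gaps [(np.float64(-0.0104), np.float64(0.0103))]
0.065 803 x -0.0007 y -0.0482 0.0495 gaps [(np.float64(-0.0026), np.float64(0.004))]
0.074 1140 x -0.0007 y -0.05 0.05 gaps []
0.08 5747 x 0.0008 y -0.05 0.05 gaps []
roof z 0.0837 yaw 1.6842 front 0.1002 y range [-0.674  -0.4902] org [0.567  0.1654] 11254
rot(tool) [-0.0004  0.0001 -0.001 ] then trans(tool) [ 0.0004  0.     -0.0001] q6 -0.07 t 7.1 pos [0.5764 0.0664 0.0487]
```

>>> arm_command --increments '[{"translation": [0.006, -0.0005, 0], "angular": [0, 0, 0], "fingers": 0.1}, {"translation": [0.006, 0, 0], "angular": [0, 0, 0], "fingers": 0.1}, {"translation": [0.008, 0, 0], "angular": [0, 0, 0], "fingers": 0.1}, {"translation": [0.01, 0, 0], "angular": [0, 0, 0], "fingers": 0.1}, {"translation": [0, 0, 0], "angular": [0, 0, 0], "fingers": 0.1}]'

```text
t: 7.6
position: [0.5723, 0.0978, 0.0487]
ee_rot: [-2.09, -2.344, -0.0]
wrist_force: [0.1, -0.5, -1.8]
finger_gap: 0.0263
grasp_force: 89.3
```

Run:
```python
from h import *
plan(*(OR-.07*EX+.0009*EY),.0487,OY)
```

```text
rot(tool) [-0.0003 -0.0005  0.0002] then trans(tool) [-0.0013  0.0001  0.    ] q6 -0.02 t 7.6 pos [0.5723 0.0978 0.0487]
```

Sliding in with no contact force. Continuing to just before home.

>>> arm_command --increments '[{"translation": [0.012, 0, 0], "angular": [0, 0, 0], "fingers": 0.1}, {"translation": [0.012, 0, 0], "angular": [0, 0, 0], "fingers": 0.1}, {"translation": [0.01, 0, 0], "angular": [0, 0, 0], "fingers": 0.1}, {"translation": [0.006, 0, 0], "angular": [0, 0, 0], "fingers": 0.1}, {"translation": [0.003, 0, 0], "angular": [0, 0, 0], "fingers": 0.1}, {"translation": [0, 0, 0], "angular": [0, 0, 0], "fingers": 0.1}]'

```text
t: 8.2
position: [0.5676, 0.1394, 0.0487]
ee_rot: [-2.091, -2.344, 0.001]
wrist_force: [-0.2, -0.7, -1.8]
finger_gap: 0.0265
grasp_force: 89.3
```

Run:
```python
from h import *
plan(*(OR-.022*EX+.0009*EY),.0487,OY)
o=r.get_obs(); print(o['wrist_force'],o['finger_gap'])
f=cam('wrist'); P=cloud(f); d=P[:,:2]-OR; X=d@EX;Y=d@EY
m=(abs(Y)<.013)&(P[:,2]>.069)&(P[:,2]<.08)&(X<-.002)&(X>-.06); print('visible top x range',X[m].min(),X[m].max(),np.median(P[m,2]))
```

```text
rot(tool) [-0.0003  0.0001 -0.0004] then trans(tool) [ 0.0049  0.     -0.    ] q6 0.05 t 8.2 pos [0.5676 0.1394 0.0487]
[-0.19749079 -0.672905   -1.80558629] 0.026467723106641854
visible top x range -0.04464394760636305 -0.005279792687469172 0.07399238054559519
```

>>> arm_command --increments '[{"translation": [0.002, 0, 0], "angular": [0, 0, 0], "fingers": 0.1}, {"translation": [0.001, 0, 0], "angular": [0, 0, 0], "fingers": 0.1}, {"translation": [0.001, 0, 0], "angular": [0, 0, 0], "fingers": 0.1}, {"translation": [0, 0, 0], "angular": [0, 0, 0], "fingers": 0.1}]'

```text
t: 8.65
position: [0.5672, 0.1428, 0.0487]
ee_rot: [-2.093, -2.343, 0.0]
wrist_force: [0.0, 0.6, -2.0]
finger_gap: 0.0264
grasp_force: 89.3
```

```bash
cat >> h.py <<'E'
def tail(f,k):
    P=cloud(f); d=P[:,:2]-OR; X=d@EX;Y=d@EY
    m=(abs(Y-k)<.012)&(P[:,2]>.069)&(P[:,2]<.08)&(X<-.002)&(X>-.07); print('tail',X[m].min().round(4),'z',np.median(P[m,2]).round(4),'y mid',Y[m].mean().round(4),m.sum())
E
python3 - <<'E'
from h import *
plan(*(OR-.022*EX+.0009*EY),.0487,OY)
o=r.get_obs(); print(o['wrist_force'])
f=cam('wrist'); tail(f,0)
E
```

```text
rot(tool) [-0.0003 -0.     -0.0014] then trans(tool) [ 0.0015 -0.     -0.    ] q6 0.06 t 8.7 pos [0.5672 0.1428 0.0487]
[ 0.04613183  0.62546969 -1.9511144 ]
tail -0.0415 z 0.0741 y mid 0.0 4167
```

>>> arm_command --increments '[{"translation": [0, 0, 0], "angular": [0, 0, 0], "fingers": 0.5}, {"translation": [0, 0, 0], "angular": [0, 0, 0], "fingers": 0.5}, {"translation": [0, 0, 0], "angular": [0, 0, 0], "fingers": 0.5}, {"translation": [0, 0, -0.03], "angular": [0, 0, 0], "fingers": 0.5}, {"translation": [0, 0, -0.04], "angular": [0, 0, 0], "fingers": 0.5}, {"translation": [0, 0, -0.04], "angular": [0, 0, 0], "fingers": 0.5}, {"translation": [0, 0, -0.04], "angular": [0, 0, 0], "fingers": 0.5}, {"translation": [0, 0, 0], "angular": [0, 0, 0], "fingers": 1}]'

```text
t: 9.5
position: [0.5715, 0.1437, 0.2054]
ee_rot: [2.087, 2.337, 0.016]
wrist_force: [2.0, 0.1, 0.5]
finger_gap: 0.0561
grasp_force: 0.0
```

Run:
```python
from h import *
f=cam('wrist'); tail(f,0); h=hp(f,(.451,-.0895)); print(h); print(hp(f,(.635,-.105)))
plan(*grip(h['c'],h['yaw']),.033,h['yaw'])
```

```text
tail -0.0407 z 0.0735 y mid -0.0001 1182
  return _methods._mean(a, axis=axis, dtype=dtype,
  ret = ret.dtype.type(ret / rcount)
Traceback (most recent call last):
  File "h.py", line 48, in hp
    mid=(np.percentile(t[b],2)+np.percentile(t[b],98))/2
         ~~~~~~~~~~~~~^^^^^^^^
IndexError: index -1 is out of bounds for axis 0 with size 0
```

>>> arm_command --increments '[{"translation": [-0.037, -0.021, 0], "angular": [0, 0, 0], "fingers": 1}, {"translation": [-0.037, -0.021, 0], "angular": [0, 0, 0], "fingers": 1}, {"translation": [-0.037, -0.021, 0], "angular": [0, 0, 0], "fingers": 1}, {"translation": [-0.037, -0.021, 0], "angular": [0, 0, 0], "fingers": 1}, {"translation": [-0.037, -0.021, 0], "angular": [0, 0, 0], "fingers": 1}, {"translation": [-0.037, -0.021, 0], "angular": [0, 0, 0], "fingers": 1}, {"translation": [-0.035, -0.021, 0], "angular": [0, 0, 0], "fingers": 1}, {"translation": [0, 0, 0], "angular": [0, 0, 0], "fingers": 0.75}, {"translation": [0, 0, 0], "angular": [0, 0, 0], "fingers": 0.75}]'

```text
t: 10.45
position: [0.4492, -0.1294, 0.1978]
ee_rot: [-2.094, -2.339, 0.001]
wrist_force: [0.0, 0.1, -0.0]
finger_gap: 0.0641
grasp_force: 0.0
```

Run:
```python
from h import *
f=cam('wrist'); h=hp(f,(.451,-.0895)); print(h)
plan(*grip(h['c'],h['yaw']),.003,h['yaw'])
f=cam('top'); print(hp(f,(.451,-.0895)),hp(f,(.635,-.105)))
```

```text
{'c': array([ 0.4501, -0.0898]), 'yaw': 1.682, 'top': 0.0284, 'L': np.float64(0.1396), 'w': (np.float64(0.0274), np.float64(0.016)), 'n': 4432}
rot(tool) [-0.0013 -0.0013  0.0006] then trans(tool) [-0.0009  0.0047  0.195 ] q6 -0.48 t 10.5 pos [ 0.4497 -0.1287  0.198 ]
{'c': array([ 0.4445, -0.0591]), 'yaw': 1.679, 'top': 0.0285, 'L': np.float64(0.1091), 'w': (np.float64(0.0247), np.float64(0.0162)), 'n': 334} {'c': array([ 0.6333, -0.1053]), 'yaw': 2.638, 'top': 0.0281, 'L': np.float64(0.1394), 'w': (np.float64(0.0273), np.float64(0.0156)), 'n': 434}
```

>>> arm_command --increments '[{"translation": [-0.001, 0.0047, 0.04], "angular": [-0.0013, -0.0013, 0], "fingers": 0.75}, {"translation": [0, 0, 0.045], "angular": [0, 0, 0], "fingers": 0.75}, {"translation": [0, 0, 0.045], "angular": [0, 0, 0], "fingers": 0.75}, {"translation": [0, 0, 0.03], "angular": [0, 0, 0], "fingers": 0.75}, {"translation": [0, 0, 0.015], "angular": [0, 0, 0], "fingers": 0.75}, {"translation": [0, 0, 0.008], "angular": [0, 0, 0], "fingers": 0.75}, {"translation": [0, 0, 0], "angular": [0, 0, 0], "fingers": 0.75}]'

```text
t: 11.25
position: [0.455, -0.1284, 0.0147]
ee_rot: [-2.09, -2.345, 0.001]
wrist_force: [-0.9, 0.2, 0.4]
finger_gap: 0.0641
grasp_force: 0.0
```

Run:
```python
from h import *
f=cam('wrist'); h=hp(f,(.451,-.08)); print(h)
plan(*grip(h['c'],h['yaw']),.003,h['yaw'])
```

```text
{'c': array([ 0.45  , -0.0903]), 'yaw': 1.678, 'top': 0.0284, 'L': np.float64(0.1291), 'w': (np.float64(0.0278), np.float64(0.0227)), 'n': 20680}
rot(tool) [0.0007 0.001  0.0074] then trans(tool) [-0.0006 -0.0014  0.0126] q6 -0.48 t 11.3 pos [ 0.4556 -0.1289  0.0156]
```

>>> arm_command --increments '[{"translation": [0, -0.0014, 0.007], "angular": [0.0007, 0.001, 0.007], "fingers": 0.75}, {"translation": [0, 0, 0.0055], "angular": [0, 0, 0], "fingers": 0.75}, {"translation": [0, 0, 0], "angular": [0, 0, 0], "fingers": 0.4}, {"translation": [0, 0, 0], "angular": [0, 0, 0], "fingers": 0.2}, {"translation": [0, 0, 0], "angular": [0, 0, 0], "fingers": 0.1}, {"translation": [0, 0, 0], "angular": [0, 0, 0], "fingers": 0.1}, {"translation": [0, 0, 0], "angular": [0, 0, 0], "fingers": 0.1}, {"translation": [0, 0, -0.02], "angular": [0, 0, 0], "fingers": 0.1}, {"translation": [0, 0, -0.02], "angular": [0, 0, 0], "fingers": 0.1}, {"translation": [0, 0, -0.01], "angular": [0, 0, 0], "fingers": 0.1}, {"translation": [0, 0, 0], "angular": [0, 0, 0], "fingers": 0.1}]' --force 90

```text
t: 12.4
position: [0.4548, -0.1303, 0.0544]
ee_rot: [2.098, 2.333, 0.002]
wrist_force: [0.6, -0.3, -1.9]
finger_gap: 0.0265
grasp_force: 88.9
```

Run:
```python
from h import *
f=cam('wrist'); held(f); plan(*(OR-.14*EX+.0649*EY),.049,OY); print(r.get_obs()['wrist_force'])
```

```text
0.03 -0.013 0.0142 0.0006 0.0796
0.04 -0.013 0.0142 0.0006 0.0796
0.05 -0.0131 0.0141 0.0005 0.0796
0.06 -0.0131 0.0141 0.0005 0.0796
0.07 -0.0131 0.0142 0.0005 0.0795
0.08 -0.0132 0.0141 0.0004 0.0796
0.09 -0.0132 0.014 0.0004 0.0795
0.1 -0.0108 0.0117 0.0005 0.0775
0.11 -0.0086 0.0094 0.0004 0.0741
nose tip x 0.1074 tcp [ 0.4548 -0.1303  0.0544] toolx yaw 1.6767 Fg 88.92622590065002 gap 0.026465754406679316
rot(tool) [ 0.0018  0.001  -0.0083] then trans(tool) [0.1416 0.0794 0.0046] q6 -0.47 t 12.4 pos [ 0.4541 -0.13    0.0536]
[-0.26003999 -0.17770358 -1.54108085]
```

>>> arm_command --increments '[{"translation": [0.03, 0.03, 0.001], "angular": [0.0018, 0.001, -0.008], "fingers": 0.1}, {"translation": [0.03, 0.03, 0.001], "angular": [0, 0, 0], "fingers": 0.1}, {"translation": [0.03, 0.0194, 0.001], "angular": [0, 0, 0], "fingers": 0.1}, {"translation": [0.03, 0, 0.0005], "angular": [0, 0, 0], "fingers": 0.1}, {"translation": [0.02, 0, 0], "angular": [0, 0, 0], "fingers": 0.1}, {"translation": [0.015, 0, 0], "angular": [0, 0, 0], "fingers": 0.1}, {"translation": [0.01, 0, 0], "angular": [0, 0, 0], "fingers": 0.1}, {"translation": [0.009, 0, 0], "angular": [0, 0, 0], "fingers": 0.1}, {"translation": [0, 0, 0], "angular": [0, 0, 0], "fingers": 0.1}]'

```text
t: 13.35
position: [0.5128, 0.0523, 0.0496]
ee_rot: [-2.089, -2.344, 0.001]
wrist_force: [0.0, 0.1, -1.7]
finger_gap: 0.0263
grasp_force: 92.2
```

Run:
```python
from h import *
f=cam('wrist'); held(f); mouth(f,.064); plan(*(OR-.1*EX+.0649*EY),.0496,OY); print(r.get_obs()['wrist_force'])
```

```text
0.03 -0.013 0.0142 0.0006 0.0748
0.04 -0.013 0.0142 0.0006 0.0748
0.05 -0.013 0.0141 0.0006 0.0748
0.06 -0.0131 0.0142 0.0006 0.0749
0.07 -0.0131 0.0142 0.0005 0.0749
0.08 -0.0132 0.0141 0.0004 0.075
0.09 -0.0131 0.014 0.0004 0.0749
0.1 -0.0108 0.0117 0.0005 0.073
0.11 -0.0218 0.0217 -0.0 0.0682
nose tip x 0.1095 tcp [0.5128 0.0523 0.0496] toolx yaw 1.6854 Fg 92.17419505119324 gap 0.02631149297901981
0.05 503 x -0.0007 y -0.05 0.0366 gaps [(np.float64(-0.0146), np.float64(0.0155))]
0.055 566 x -0.0007 y -0.05 0.0366 gaps [(np.float64(-0.0146), np.float64(0.0155))]
0.06 692 x -0.0007 y -0.05 0.0364 gaps [(np.float64(-0.0071), np.float64(0.0087)), (np.float64(-0.0145), np.float64(-0.01))]
0.065 1074 x -0.0016 y -0.05 0.0365 gaps [(np.float64(-0.0146), np.float64(-0.0095)), (np.float64(0.0112), np.float64(0.0154))]
rot(tool) [-0.0015 -0.0004  0.0002] then trans(tool) [0.0077 0.0001 0.0001] q6 -0.1 t 13.4 pos [0.5131 0.0518 0.0497]
[-0.49556711 -2.24960998 -1.41812573]
```

>>> arm_command --increments '[{"translation": [0.007, 0, 0], "angular": [0, 0, 0], "fingers": 0.1}, {"translation": [0.006, 0, 0], "angular": [0, 0, 0], "fingers": 0.1}, {"translation": [0.008, 0, 0], "angular": [0, 0, 0], "fingers": 0.1}, {"translation": [0.01, 0, 0], "angular": [0, 0, 0], "fingers": 0.1}, {"translation": [0.012, 0, 0], "angular": [0, 0, 0], "fingers": 0.1}, {"translation": [0.012, 0, 0], "angular": [0, 0, 0], "fingers": 0.1}, {"translation": [0.012, 0, 0], "angular": [0, 0, 0], "fingers": 0.1}, {"translation": [0.01, 0, 0], "angular": [0, 0, 0], "fingers": 0.1}, {"translation": [0.003, 0, 0], "angular": [0, 0, 0], "fingers": 0.1}, {"translation": [0, 0, 0], "angular": [0, 0, 0], "fingers": 0.1}]'

```text
t: 14.4
position: [0.5039, 0.132, 0.0498]
ee_rot: [-2.089, -2.345, 0.001]
wrist_force: [0.2, -0.3, -1.5]
finger_gap: 0.0262
grasp_force: 92.2
```

Run:
```python
from h import *
f=cam('wrist'); tail(f,.064); plan(*(OR-.0215*EX+.0649*EY),.0496,OY); print(r.get_obs()['wrist_force'])
```

```text
tail -0.0444 z 0.0743 y mid 0.064 4692
rot(tool) [-0.0017 -0.0004  0.0007] then trans(tool) [0.0059 0.0002 0.0002] q6 0.06 t 14.4 pos [0.5038 0.1316 0.0498]
[ 0.7155473  -0.00664779 -1.6212599 ]
```

>>> arm_command --increments '[{"translation": [0.0018, 0, 0], "angular": [0, 0, 0], "fingers": 0.1}, {"translation": [0.0012, 0, 0], "angular": [0, 0, 0], "fingers": 0.1}, {"translation": [0, 0, 0], "angular": [0, 0, 0], "fingers": 0.1}, {"translation": [0, 0, 0], "angular": [0, 0, 0], "fingers": 0.5}, {"translation": [0, 0, 0], "angular": [0, 0, 0], "fingers": 0.5}, {"translation": [0, 0, 0], "angular": [0, 0, 0], "fingers": 0.5}, {"translation": [0, 0, -0.03], "angular": [0, 0, 0], "fingers": 0.5}, {"translation": [0, 0, -0.04], "angular": [0, 0, 0], "fingers": 0.5}, {"translation": [0, 0, -0.04], "angular": [0, 0, 0], "fingers": 0.5}, {"translation": [0, 0, -0.04], "angular": [0, 0, 0], "fingers": 0.5}, {"translation": [0, 0, 0], "angular": [0, 0, 0], "fingers": 0.75}]'

```text
t: 15.55
position: [0.508, 0.135, 0.2059]
ee_rot: [2.087, 2.34, 0.015]
wrist_force: [1.2, -0.1, -0.4]
finger_gap: 0.0556
grasp_force: 0.0
```

Run:
```python
from h import *
f=cam('wrist'); tail(f,.064); tail(f,0); plan(.670,-.1246,.2,2.638)
```

```text
tail -0.0427 z 0.0735 y mid 0.0641 1225
tail -0.0423 z 0.0735 y mid 0.0001 1193
rot(tool) [ 0.0064  0.0019 -0.9532] then trans(tool) [-0.2685 -0.148   0.0032] q6 0.06 t 15.6 pos [0.5062 0.1346 0.2032]
```

>>> arm_command --increments '[{"translation": [0, 0, 0], "angular": [0.006, 0.002, -0.136], "fingers": 0.75}, {"translation": [0, 0, 0], "angular": [0, 0, -0.136], "fingers": 0.75}, {"translation": [0, 0, 0], "angular": [0, 0, -0.136], "fingers": 0.75}, {"translation": [0, 0, 0], "angular": [0, 0, -0.136], "fingers": 0.75}, {"translation": [0, 0, 0], "angular": [0, 0, -0.136], "fingers": 0.75}, {"translation": [0, 0, 0], "angular": [0, 0, -0.136], "fingers": 0.75}, {"translation": [0, 0, 0], "angular": [0, 0, -0.136], "fingers": 0.75}, {"translation": [-0.042, -0.023, 0], "angular": [0, 0, 0], "fingers": 0.75}, {"translation": [-0.042, -0.023, 0], "angular": [0, 0, 0], "fingers": 0.75}, {"translation": [-0.042, -0.023, 0], "angular": [0, 0, 0], "fingers": 0.75}, {"translation": [-0.042, -0.023, 0], "angular": [0, 0, 0], "fingers": 0.75}, {"translation": [-0.042, -0.023, 0], "angular": [0, 0, 0], "fingers": 0.75}]'

```text
t: 16.8
position: [0.6317, -0.0695, 0.1965]
ee_rot: [-0.782, -3.031, 0.001]
wrist_force: [0.6, 1.3, 0.0]
finger_gap: 0.0641
grasp_force: 0.0
```

>>> arm_command --increments '[{"translation": [-0.042, -0.023, 0], "angular": [0, 0, 0], "fingers": 0.75}, {"translation": [-0.016, -0.01, 0], "angular": [0, 0, 0], "fingers": 0.75}, {"translation": [0, 0, 0], "angular": [0, 0, 0], "fingers": 0.75}, {"translation": [0, 0, 0], "angular": [0, 0, 0], "fingers": 0.75}]'

```text
t: 17.2
position: [0.6655, -0.1244, 0.1964]
ee_rot: [-0.783, -3.03, -0.0]
wrist_force: [-0.3, 0.0, 0.3]
finger_gap: 0.0638
grasp_force: 0.0
```

Run:
```python
from h import *
f=cam('wrist'); h=hp(f,(.635,-.1055)); print(h); plan(*grip(h['c'],h['yaw']),.003,h['yaw'])
```

```text
{'c': array([ 0.636 , -0.1069]), 'yaw': 2.637, 'top': 0.0285, 'L': np.float64(0.14), 'w': (np.float64(0.0274), np.float64(0.017)), 'n': 4400}
rot(tool) [-0.0027 -0.011   0.0001] then trans(tool) [-0.0057  0.0005  0.1939] q6 -1.31 t 17.2 pos [ 0.6654 -0.1237  0.1969]
```

Run:
```python
from h import *
f=cam('top'); P=cloud(f); g=grip((.636,-.1069),2.637); d=np.array([np.cos(2.637),np.sin(2.637)]); n=np.array([-d[1],d[0]])
q=P[:,:2]+[.0025,0]-g; X=q@d;Y=q@n
for s in (1,-1):
    m=(P[:,2]>.01)&(P[:,2]<.07)&(s*Y>.018)&(s*Y<.08)&(abs(X)<.025); print(s,m.sum(), (s*Y[m]).min() if m.any() else None)
plan(*g,.003,2.637)
```

```text
1 0 None
-1 42 0.06491829239926449
rot(tool) [-0.0026 -0.0102  0.0008] then trans(tool) [-5.800e-03  1.000e-04  1.944e-01] q6 -1.31 t 17.3 pos [ 0.6655 -0.1233  0.1974]
```

>>> arm_command --increments '[{"translation": [0, 0, 0], "angular": [-0.0026, -0.0102, 0], "fingers": 0.6}, {"translation": [-0.005, 0, 0.04], "angular": [0, 0, 0], "fingers": 0.6}, {"translation": [0, 0, 0.045], "angular": [0, 0, 0], "fingers": 0.6}, {"translation": [0, 0, 0.045], "angular": [0, 0, 0], "fingers": 0.6}, {"translation": [0, 0, 0.03], "angular": [0, 0, 0], "fingers": 0.6}, {"translation": [0, 0, 0.015], "angular": [0, 0, 0], "fingers": 0.6}, {"translation": [0, 0, 0.007], "angular": [0, 0, 0], "fingers": 0.6}, {"translation": [0, 0, 0], "angular": [0, 0, 0], "fingers": 0.6}]'

```text
t: 18.1
position: [0.6719, -0.1271, 0.0165]
ee_rot: [0.783, 3.04, -0.001]
wrist_force: [1.1, -0.3, 1.6]
finger_gap: 0.0514
grasp_force: 0.0
```

Run:
```python
from h import *
f=cam('wrist'); h=hp(f,(.625,-.10)); print(h)
plan(*grip(h['c'],h['yaw']),.003,h['yaw'])
```

```text
{'c': array([ 0.6353, -0.1066]), 'yaw': 2.637, 'top': 0.0284, 'L': np.float64(0.125), 'w': (np.float64(0.0281), np.float64(0.0253)), 'n': 20200}
rot(tool) [0.0006 0.0048 0.0003] then trans(tool) [0.0033 0.0002 0.0145] q6 -1.31 t 18.1 pos [ 0.6726 -0.1275  0.0175]
```

>>> arm_command --increments '[{"translation": [0.003, 0, 0.008], "angular": [0, 0.0045, 0], "fingers": 0.6}, {"translation": [0, 0, 0.006], "angular": [0, 0, 0], "fingers": 0.6}, {"translation": [0, 0, 0], "angular": [0, 0, 0], "fingers": 0.4}, {"translation": [0, 0, 0], "angular": [0, 0, 0], "fingers": 0.2}, {"translation": [0, 0, 0], "angular": [0, 0, 0], "fingers": 0.1}, {"translation": [0, 0, 0], "angular": [0, 0, 0], "fingers": 0.1}, {"translation": [0, 0, 0], "angular": [0, 0, 0], "fingers": 0.1}, {"translation": [0, 0, -0.02], "angular": [0, 0, 0], "fingers": 0.1}, {"translation": [0, 0, -0.04], "angular": [0, 0, 0], "fingers": 0.1}, {"translation": [0, 0, -0.04], "angular": [0, 0, 0], "fingers": 0.1}, {"translation": [0, 0, 0], "angular": [0, 0, 0], "fingers": 0.1}]' --force 90

```text
t: 19.25
position: [0.6737, -0.1274, 0.1084]
ee_rot: [0.782, 3.032, 0.001]
wrist_force: [1.1, -0.5, -1.6]
finger_gap: 0.0264
grasp_force: 89.2
```

Run:
```python
from h import *
f=cam('wrist'); held(f); plan(*(OR-.17*EX-.0635*EY),.08,OY); print(r.get_obs()['wrist_force'])
```

```text
0.03 -0.0129 0.0143 0.0007 0.1346
0.04 -0.013 0.0142 0.0006 0.1345
0.05 -0.0129 0.0143 0.0007 0.1343
0.06 -0.013 0.0143 0.0006 0.1343
0.07 -0.0129 0.0143 0.0007 0.1341
0.08 -0.0129 0.0142 0.0007 0.134
0.09 -0.0128 0.0143 0.0007 0.1337
0.1 -0.0101 0.0116 0.0008 0.131
0.11 -0.008 0.0095 0.0008 0.1246
nose tip x 0.1067 tcp [ 0.6737 -0.1274  0.1084] toolx yaw 2.6369 Fg 89.23139691352844 gap 0.026386079326628148
rot(tool) [0.0043 0.0041 0.9519] then trans(tool) [ 0.1333 -0.0088  0.0255] q6 -1.31 t 19.3 pos [ 0.6718 -0.1269  0.1055]
[-0.22592979 -0.42123325 -2.68098346]
```

>>> arm_command --increments '[{"translation": [0, 0, 0], "angular": [0.004, 0.004, 0.136], "fingers": 0.1}, {"translation": [0, 0, 0], "angular": [0, 0, 0.136], "fingers": 0.1}, {"translation": [0, 0, 0], "angular": [0, 0, 0.136], "fingers": 0.1}, {"translation": [0, 0, 0], "angular": [0, 0, 0.136], "fingers": 0.1}, {"translation": [0, 0, 0], "angular": [0, 0, 0.136], "fingers": 0.1}, {"translation": [0, 0, 0], "angular": [0, 0, 0.136], "fingers": 0.1}, {"translation": [0, 0, 0], "angular": [0, 0, 0.136], "fingers": 0.1}, {"translation": [0.03, -0.004, 0], "angular": [0, 0, 0], "fingers": 0.1}, {"translation": [0.03, -0.004, 0], "angular": [0, 0, 0], "fingers": 0.1}, {"translation": [0, 0, 0], "angular": [0, 0, 0], "fingers": 0.1}]'

```text
t: 20.3
position: [0.6508, -0.0636, 0.0994]
ee_rot: [-2.08, -2.338, 0.012]
wrist_force: [-0.5, 0.1, -2.5]
finger_gap: 0.0265
grasp_force: 88.9
```

Run:
```python
from h import *
f=cam('wrist'); held(f); plan(*(OR-.14*EX-.063*EY),.05,OY); print(r.get_obs()['wrist_force'])
```

```text
0.03 -0.0128 0.0144 0.0008 0.1261
0.04 -0.0129 0.0143 0.0007 0.1261
0.05 -0.0129 0.0143 0.0007 0.1261
0.06 -0.0129 0.0143 0.0007 0.1261
0.07 -0.0128 0.0143 0.0008 0.1262
0.08 -0.0128 0.0144 0.0008 0.1262
0.09 -0.0128 0.0143 0.0007 0.1261
0.1 -0.0099 0.0117 0.0009 0.1236
0.11 -0.0079 0.0096 0.0008 0.1202
nose tip x 0.1072 tcp [ 0.6508 -0.0636  0.0994] toolx yaw 1.6872 Fg 88.9454448223114 gap 0.026509704095607264
rot(tool) [-0.0123 -0.0022  0.0023] then trans(tool) [0.1    0.0034 0.0498] q6 -0.28 t 20.4 pos [ 0.6519 -0.0655  0.0998]
[ 0.90078864 -0.94447477 -2.56452489]
```

>>> arm_command --increments '[{"translation": [0.02, 0.0034, 0.02], "angular": [-0.0123, 0, 0.002], "fingers": 0.1}, {"translation": [0.03, 0, 0.02], "angular": [0, 0, 0], "fingers": 0.1}, {"translation": [0.03, 0, 0.01], "angular": [0, 0, 0], "fingers": 0.1}, {"translation": [0.02, 0, 0], "angular": [0, 0, 0], "fingers": 0.1}, {"translation": [0, 0, 0], "angular": [0, 0, 0], "fingers": 0.1}, {"translation": [0, 0, 0], "angular": [0, 0, 0], "fingers": 0.1}]'

```text
t: 20.95
position: [0.6463, 0.0318, 0.0512]
ee_rot: [2.091, 2.341, 0.004]
wrist_force: [0.3, -0.9, -2.3]
finger_gap: 0.0264
grasp_force: 89.0
```

Run:
```python
from h import *
f=cam('wrist'); held(f); plan(*(OR-.107*EX-.063*EY),.049,OY); print(r.get_obs()['wrist_force'])
```

```text
0.03 -0.0128 0.0144 0.0008 0.0777
0.04 -0.0129 0.0143 0.0007 0.0777
0.05 -0.0129 0.0144 0.0008 0.0776
0.06 -0.0129 0.0144 0.0007 0.0776
0.07 -0.0128 0.0144 0.0008 0.0776
0.08 -0.0128 0.0144 0.0008 0.0776
0.09 -0.0128 0.0143 0.0007 0.0775
0.1 -0.0099 0.0117 0.0009 0.0749
0.11 -0.0079 0.0096 0.0008 0.0716
nose tip x 0.1071 tcp [0.6463 0.0318 0.0512] toolx yaw 1.6838 Fg 88.99356007575989 gap 0.02642644057138308
rot(tool) [ 0.0044  0.0002 -0.0021] then trans(tool) [ 0.0362 -0.0023  0.0026] q6 -0.13 t 21.0 pos [0.6466 0.0313 0.0516]
[ 0.0776236  -0.03590196 -1.36667764]
```

>>> arm_command --increments '[{"translation": [0.002, -0.0023, 0.0027], "angular": [0.0044, 0, -0.002], "fingers": 0.1}, {"translation": [0.01, 0, 0], "angular": [0, 0, 0], "fingers": 0.1}, {"translation": [0.01, 0, 0], "angular": [0, 0, 0], "fingers": 0.1}, {"translation": [0.01, 0, 0], "angular": [0, 0, 0], "fingers": 0.1}, {"translation": [0.004, 0, 0], "angular": [0, 0, 0], "fingers": 0.1}, {"translation": [0, 0, 0], "angular": [0, 0, 0], "fingers": 0.1}]'

```text
t: 21.6
position: [0.6401, 0.0689, 0.0498]
ee_rot: [2.089, 2.346, 0.002]
wrist_force: [-0.4, -1.0, -2.7]
finger_gap: 0.0266
grasp_force: 89.0
```

Run:
```python
from h import *
f=cam('wrist'); held(f); mouth(f,-.064); plan(*(OR-.1*EX-.0627*EY),.0487,OY); print(r.get_obs()['wrist_force'])
```

```text
0.03 -0.0128 0.0144 0.0008 0.0763
0.04 -0.0129 0.0143 0.0007 0.0762
0.05 -0.0129 0.0144 0.0007 0.0762
0.06 -0.0129 0.0144 0.0008 0.0763
0.07 -0.0129 0.0143 0.0007 0.0762
0.08 -0.0128 0.0143 0.0007 0.0763
0.09 -0.0128 0.0143 0.0008 0.0761
0.1 -0.01 0.0117 0.0009 0.0736
0.11 -0.0148 0.0159 0.0005 0.065
nose tip x 0.1091 tcp [0.6401 0.0689 0.0498] toolx yaw 1.6863 Fg 88.99322390556335 gap 0.026577508086258694
0.05 416 x -0.0008 y -0.0353 0.05 gaps [(np.float64(-0.0146), np.float64(0.0155))]
0.055 464 x -0.0008 y -0.0353 0.05 gaps [(np.float64(-0.0146), np.float64(0.0155))]
0.06 527 x -0.0008 y -0.0352 0.05 gaps [(np.float64(-0.008), np.float64(0.0089)), (np.float64(0.0111), np.float64(0.0156)), (np.float64(-0.0145), np.float64(-0.0101))]
0.065 1007 x -0.0009 y -0.0358 0.05 gaps [(np.float64(0.0109), np.float64(0.0155))]
0.074 859 x -0.0008 y -0.0358 0.0499 gaps []
rot(tool) [ 0.0011 -0.0003  0.001 ] then trans(tool) [ 0.0057 -0.0005  0.0011] q6 -0.07 t 21.6 pos [0.6402 0.0684 0.0498]
[ 0.20689621 -0.57137206 -2.12579271]
```

>>> arm_command --increments '[{"translation": [0, -0.0005, 0.0013], "angular": [0.001, 0, 0.001], "fingers": 0.1}, {"translation": [0.005, 0, 0], "angular": [0, 0, 0], "fingers": 0.1}, {"translation": [0.006, 0, 0], "angular": [0, 0, 0], "fingers": 0.1}, {"translation": [0.008, 0, 0], "angular": [0, 0, 0], "fingers": 0.1}, {"translation": [0.01, 0, 0], "angular": [0, 0, 0], "fingers": 0.1}, {"translation": [0, 0, 0], "angular": [0, 0, 0], "fingers": 0.1}]'

```text
t: 22.25
position: [0.6362, 0.0983, 0.0483]
ee_rot: [-2.09, -2.344, -0.001]
wrist_force: [-0.1, 0.3, -1.7]
finger_gap: 0.0261
grasp_force: 89.0
```

Run:
```python
from h import *
f=cam('wrist'); tail(f,-.064); plan(*(OR-.0215*EX-.0627*EY),.0487,OY); print(r.get_obs()['wrist_force'])
```

```text
tail -0.07 z 0.0741 y mid -0.0639 11378
rot(tool) [-0.0003 -0.0006  0.0003] then trans(tool) [ 0.0547  0.0001 -0.0004] q6 -0.03 t 22.3 pos [0.6363 0.0976 0.0483]
[-0.83204623  0.33096874 -2.29098157]
```

>>> arm_command --increments '[{"translation": [0.01, 0, 0], "angular": [0, 0, 0], "fingers": 0.1}, {"translation": [0.012, 0, 0], "angular": [0, 0, 0], "fingers": 0.1}, {"translation": [0.012, 0, 0], "angular": [0, 0, 0], "fingers": 0.1}, {"translation": [0.01, 0, 0], "angular": [0, 0, 0], "fingers": 0.1}, {"translation": [0.003, 0, 0], "angular": [0, 0, 0], "fingers": 0.1}, {"translation": [0, 0, 0], "angular": [0, 0, 0], "fingers": 0.1}]'

```text
t: 22.9
position: [0.631, 0.1441, 0.0483]
ee_rot: [-2.091, -2.344, -0.0]
wrist_force: [0.6, 0.0, -2.8]
finger_gap: 0.0268
grasp_force: 89.0
```

Run:
```python
from h import *
f=cam('wrist'); tail(f,-.064); tail(f,0); plan(*(OR-.0215*EX-.0627*EY),.0487,OY); print(r.get_obs()['wrist_force'])
```

```text
tail -0.0484 z 0.0742 y mid -0.064 5259
tail -0.0406 z 0.0734 y mid 0.0003 4189
rot(tool) [-0.0002 -0.0002 -0.0003] then trans(tool) [ 0.0085  0.     -0.0003] q6 0.04 t 22.9 pos [0.6311 0.1436 0.0484]
[ 0.435869   -0.48896842 -2.76916703]
```

Tail at −48.4 mm, so about 7 mm is left. Then release, rise and look.

>>> arm_command --increments '[{"translation": [0.0035, 0, 0], "angular": [0, 0, 0], "fingers": 0.1}, {"translation": [0.0025, 0, 0], "angular": [0, 0, 0], "fingers": 0.1}, {"translation": [0.001, 0, 0], "angular": [0, 0, 0], "fingers": 0.1}, {"translation": [0, 0, 0], "angular": [0, 0, 0], "fingers": 0.5}, {"translation": [0, 0, 0], "angular": [0, 0, 0], "fingers": 0.5}, {"translation": [0, 0, 0], "angular": [0, 0, 0], "fingers": 0.5}, {"translation": [0, 0, -0.04], "angular": [0, 0, 0], "fingers": 0.5}, {"translation": [0, 0, -0.05], "angular": [0, 0, 0], "fingers": 0.5}, {"translation": [0, 0, -0.05], "angular": [0, 0, 0], "fingers": 0.5}, {"translation": [0, 0, -0.05], "angular": [0, 0, 0], "fingers": 0.5}, {"translation": [0, 0, -0.05], "angular": [0, 0, 0], "fingers": 0}, {"translation": [0, 0, 0], "angular": [0, 0, 0], "fingers": 0}]'

```text
t: 24.15
position: [0.6348, 0.1508, 0.2982]
ee_rot: [2.086, 2.335, 0.022]
wrist_force: [-0.7, -0.7, 0.1]
finger_gap: 0.0148
grasp_force: 0.0
```

Run:
```python
from h import *
f=cam('wrist'); [tail(f,k) for k in (-.064,0,.064)]
f=cam('top'); 
P=cloud(f); m=(P[:,2]>.19)&(P[:,2]<.26)&(abs(P[:,0]-.6)<.2)&(abs(P[:,1]-.36)<.12)
q=P[m,:2]-OR; print('lever pts',m.sum(),'X',np.percentile(q@EX,[1,99]),'Y',np.percentile(q@EY,[1,99]),np.percentile(P[m,2],[2,98]))
plan(*(OR+.17*EX),.3,OY)
```

```text
tail -0.0414 z 0.0735 y mid -0.0639 716
tail -0.041 z 0.0735 y mid -0.0001 737
tail -0.0418 z 0.0734 y mid 0.0639 768
lever pts 35 X [0.1348237  0.14067603] Y [-0.03686199 -0.01758204] [0.22704172 0.24427142]
rot(tool) [ 0.0046 -0.0009 -0.0014] then trans(tool) [ 0.1934 -0.0636 -0.0092] q6 0.06 t 24.2 pos [0.6313 0.1502 0.2908]
```

Run:
```python
from h import *
import pickle
for n in ('top0','scene0','w2'):
    f=pickle.load(open(n+'.pkl','rb')); P=cloud(f)
    if n=='top0': P[:,0]+=.0025
    q=P[:,:2]-OR;X=q@EX;Y=q@EY; dark=f['image'].reshape(-1,3).max(1)<60
    m=(P[:,2]>.2)&(P[:,2]<.26)&(abs(X-.17)<.06)&(abs(Y+.03)<.06)&dark
    print(n,m.sum())
    if m.sum()>5: print('X',np.percentile(X[m],[1,50,99]).round(4),'Y',np.percentile(Y[m],[1,50,99]).round(4),'Z',np.percentile(P[m,2],[1,50,99]).round(4), 'Y at top', Y[m][P[m,2]>np.percentile(P[m,2],85)].mean().round(4))
```

```text
top0 262
X [0.1345 0.1683 0.2024] Y [-0.0409 -0.029  -0.0199] Z [0.2266 0.2411 0.2466] Y at top -0.0304
scene0 0
w2 0
```

>>> arm_command --increments '[{"translation": [0.04, -0.007, 0], "angular": [0.0046, -0.0009, -0.0014], "fingers": 0}, {"translation": [0.04, -0.007, 0], "angular": [0, 0, 0], "fingers": 0}, {"translation": [0.04, -0.007, 0], "angular": [0, 0, 0], "fingers": 0}, {"translation": [0.04, -0.007, 0], "angular": [0, 0, 0], "fingers": 0}, {"translation": [0.032, -0.006, 0.01], "angular": [0, 0, 0], "fingers": 0}, {"translation": [0, 0, 0], "angular": [0, 0, 0], "fingers": 0}, {"translation": [0, 0, 0], "angular": [0, 0, 0], "fingers": 0}]'

```text
t: 24.95
position: [0.5733, 0.3369, 0.2757]
ee_rot: [-2.086, -2.344, 0.014]
wrist_force: [-0.5, 0.3, 0.1]
finger_gap: 0.0001
grasp_force: 0.0
```

Run:
```python
from h import *
plan(*(OR+.169*EX-.030*EY),.243,OY); o=r.get_obs(); print(o['wrist_force'],o['finger_gap'])
f=cam('wrist'); save(f,'w5.png')
f=cam('scene'); cv2.imwrite('pics/s5.png',cv2.resize(f['image'][180:360,270:500,::-1],None,fx=3,fy=3))
for t in np.arange(0,.81,.1): print(round(t,1),(-.145+.15*np.cos(.7-t)).round(4),(.146+.15*np.sin(.7-t)).round(4))
```

```text
rot(tool) [-0.0094  0.0028  0.0021] then trans(tool) [0.0003 0.0027 0.0327] q6 0.35 t 24.9 pos [0.5733 0.3369 0.2757]
[-0.54487849  0.33465498  0.10050733] 8.725760218225917e-05
0.0 -0.0303 0.2426
0.1 -0.0212 0.2307
0.2 -0.0134 0.2179
0.3 -0.0068 0.2044
0.4 -0.0017 0.1903
0.5 0.002 0.1758
0.6 0.0043 0.161
0.7 0.005 0.146
0.8 0.0043 0.131
```

View pics/s5.png

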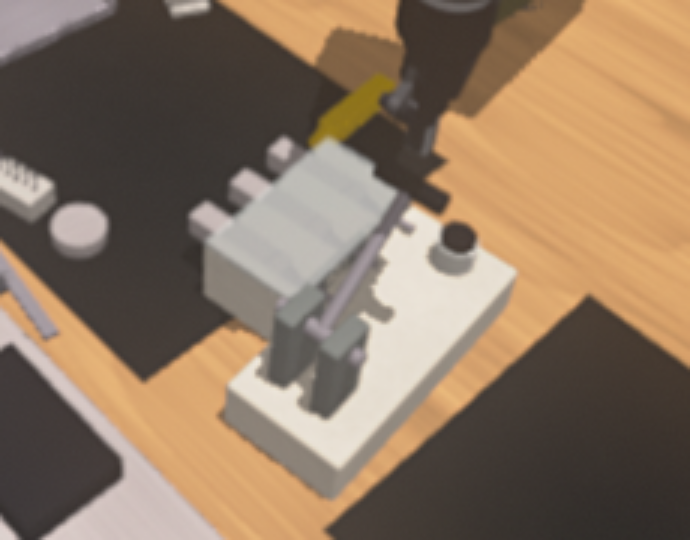

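The scene crop shows all three tails sticking out at the front, at crop (285,150), (248,188) and (210,220). The closed fingers are above the black grip at (420,170). Pressing along the lever's arc.

>>> arm_command --increments '[{"translation": [0, 0.0027, 0.015], "angular": [-0.0094, 0.0028, 0.002], "fingers": 0}, {"translation": [0, 0, 0.0175], "angular": [0, 0, 0], "fingers": 0}, {"translation": [0, -0.0091, 0.0119], "angular": [0, 0, 0], "fingers": 0}, {"translation": [0, -0.0078, 0.0128], "angular": [0, 0, 0], "fingers": 0}, {"translation": [0, -0.0066, 0.0135], "angular": [0, 0, 0], "fingers": 0}, {"translation": [0, -0.0051, 0.0141], "angular": [0, 0, 0], "fingers": 0}, {"translation": [0, -0.0037, 0.0145], "angular": [0, 0, 0], "fingers": 0}, {"translation": [0, -0.0023, 0.0148], "angular": [0, 0, 0], "fingers": 0}, {"translation": [0, 0, 0], "angular": [0, 0, 0], "fingers": 0}]'

```text
t: 25.95
position: [0.5413, 0.3317, 0.1634]
ee_rot: [-2.094, -2.339, -0.001]
wrist_force: [-5.4, -1.2, 8.5]
finger_gap: 0.0002
grasp_force: 4.1
```

Run:
```python
from h import *
plan(*(OR+.169*EX+.0043*EY),.161,OY); o=r.get_obs(); print(o['wrist_force'],o['finger_gap'])
```

```text
rot(tool) [-0.0003 -0.0017 -0.0038] then trans(tool) [0.0018 0.0008 0.0024] q6 0.37 t 25.9 pos [0.5413 0.3317 0.1634]
[-5.37101146 -1.17613316  8.4929808 ] 0.00016522503566745393
```

Contact with the lever at 8.5 N, so it's going down. Continuing to the stop.

>>> arm_command --increments '[{"translation": [0, 0, 0.014], "angular": [0, 0, 0], "fingers": 0}, {"translation": [0, 0, 0.012], "angular": [0, 0, 0], "fingers": 0}, {"translation": [0, 0, 0.004], "angular": [0, 0, 0], "fingers": 0}, {"translation": [0, 0, 0], "angular": [0, 0, 0], "fingers": 0}, {"translation": [0, 0, 0], "angular": [0, 0, 0], "fingers": 0}]'

```text
t: 26.45
position: [0.5429, 0.3325, 0.1354]
ee_rot: [-2.095, -2.34, -0.006]
wrist_force: [-5.9, -0.4, 7.0]
finger_gap: 0.0003
grasp_force: 4.1
```

Run:
```python
from h import *
plan(*(OR+.169*EX+.0043*EY),.131,OY); o=r.get_obs(); print(o['wrist_force'],o['finger_gap'])
```

```text
rot(tool) [ 0.0027 -0.0029 -0.0038] then trans(tool) [ 0.0012 -0.0009  0.0044] q6 0.37 t 26.4 pos [0.5429 0.3325 0.1354]
[-5.8710446  -0.43302105  6.98855348] 0.0003001427343263019
```

>>> arm_command --increments '[{"translation": [0, 0, 0.002], "angular": [0, 0, 0], "fingers": 0}, {"translation": [0, 0, 0.001], "angular": [0, 0, 0], "fingers": 0}, {"translation": [0, 0, 0], "angular": [0, 0, 0], "fingers": 0}, {"translation": [0, 0, 0], "angular": [0, 0, 0], "fingers": 0}]'

```text
t: 26.85
position: [0.5429, 0.3325, 0.1327]
ee_rot: [-2.095, -2.34, -0.007]
wrist_force: [-5.8, -0.0, 8.8]
finger_gap: 0.0
grasp_force: 4.1
```

>>> arm_command --increments '[{"translation": [0, 0, 0.0015], "angular": [0, 0, 0], "fingers": 0}, {"translation": [0, 0, 0.001], "angular": [0, 0, 0], "fingers": 0}, {"translation": [0, 0, 0], "angular": [0, 0, 0], "fingers": 0}, {"translation": [0, 0, 0], "angular": [0, 0, 0], "fingers": 0}]'

```text
t: 27.25
position: [0.543, 0.3326, 0.1308]
ee_rot: [2.095, 2.341, 0.007]
wrist_force: [-6.6, -1.3, 11.0]
finger_gap: 0.0
grasp_force: 5.5
```

Run:
```python
from h import *
o=r.get_obs(); print(o['wrist_force'],o['position'])
f=cam('scene'); P=cloud(f); q=P[:,:2]-OR;X=q@EX;Y=q@EY; dark=f['image'].reshape(-1,3).max(1)<60
m=(P[:,2]>.1)&(P[:,2]<.15)&(X>.125)&(X<.155)&(abs(Y)<.04)&dark; print(m.sum(), 'top z',np.percentile(P[m,2],[50,95,99]) if m.any() else '')
cv2.imwrite('pics/s6.png',cv2.resize(f['image'][180:360,270:500,::-1],None,fx=3,fy=3))
```

```text
[-6.55615857 -1.28735658 10.97396177] [0.54301401 0.33259795 0.13079641]
3 top z [0.12347836 0.12363269 0.12364641]
```

View pics/s6.png

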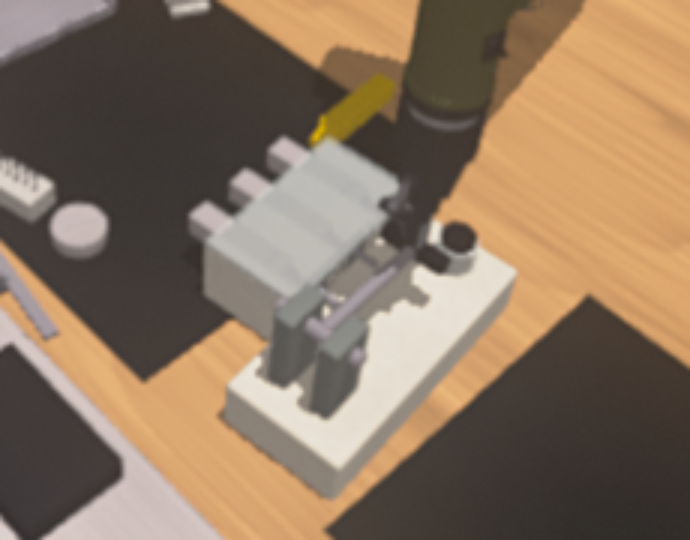

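The lever arm is now nearly level (crop (370,285)) and the handpieces are still home. One more small push to feel the stop.

>>> arm_command --increments '[{"translation": [0, 0, 0.001], "angular": [0, 0, 0], "fingers": 0}, {"translation": [0, 0, 0.001], "angular": [0, 0, 0], "fingers": 0}, {"translation": [0, 0, 0], "angular": [0, 0, 0], "fingers": 0}, {"translation": [0, 0, 0], "angular": [0, 0, 0], "fingers": 0}]'

```text
t: 27.7
position: [0.543, 0.3326, 0.1303]
ee_rot: [2.095, 2.34, 0.009]
wrist_force: [-8.2, -1.6, 18.7]
finger_gap: 0.0
grasp_force: 9.4
```

The force rises sharply, so the lever is on its stop. Letting it up along the arc.

>>> arm_command --increments '[{"translation": [0, 0, -0.014], "angular": [0, 0, 0], "fingers": 0}, {"translation": [0, 0.0005, -0.015], "angular": [0, 0, 0], "fingers": 0}, {"translation": [0, 0.0023, -0.015], "angular": [0, 0, 0], "fingers": 0}, {"translation": [0, 0.0037, -0.015], "angular": [0, 0, 0], "fingers": 0}, {"translation": [0, 0.0051, -0.015], "angular": [0, 0, 0], "fingers": 0}, {"translation": [0, 0.0066, -0.015], "angular": [0, 0, 0], "fingers": 0}, {"translation": [0, 0.0078, -0.015], "angular": [0, 0, 0], "fingers": 0}, {"translation": [0, 0.009, -0.015], "angular": [0, 0, 0], "fingers": 0}, {"translation": [0, 0, -0.02], "angular": [0, 0, 0], "fingers": 0}, {"translation": [0, 0, -0.03], "angular": [0, 0, 0], "fingers": 0}, {"translation": [0, 0, -0.02], "angular": [0, 0, 0], "fingers": 0}, {"translation": [0, 0, 0], "angular": [0, 0, 0], "fingers": 0}]'

```text
t: 28.9
position: [0.5801, 0.3365, 0.3201]
ee_rot: [2.092, 2.337, 0.019]
wrist_force: [0.2, 0.8, 0.2]
finger_gap: -0.0001
grasp_force: 0.0
```

Run:
```python
from h import *
f=cam('scene'); P=cloud(f); 
q=P[:,:2]-OR;X=q@EX;Y=q@EY
m=(P[:,2]>.19)&(P[:,2]<.26)&(X>.12)&(X<.22)&(Y>-.06)&(Y<.0); print('lever pts high',m.sum(),np.percentile(P[m,2],[5,50,95]))
plan(*(OR-.0245*EX+.0005*EY),.3,OY); print(r.get_obs()['wrist_force'])
f=cam('top'); P=cloud(f)
m=(P[:,2]>.010)&(P[:,2]<.022)&(abs(P[:,0]-.54)<.14)&(abs(P[:,1]+.34)<.13)
Q=P[m]; print('tray',cv2.minAreaRect((Q[:,:2]*1000).astype(np.float32)),len(Q))
```

```text
lever pts high 281 [0.21734604 0.23762806 0.24396716]
rot(tool) [ 0.0087 -0.0035 -0.0037] then trans(tool) [-0.1918 -0.0335  0.0177] q6 0.35 t 28.9 pos [0.5791 0.3362 0.3177]
[ 0.54543291 -0.42076548 -0.82597955]
tray ((539.6179809570312, -335.9881591796875), (192.1244659423828, 219.8437957763672), 87.15541076660156) 480
```

The lever is back up. Now draw out the bay2 handpiece.

>>> arm_command --increments '[{"translation": [-0.04, -0.007, 0], "angular": [0.0087, -0.0035, -0.0037], "fingers": 0.5}, {"translation": [-0.04, -0.007, 0], "angular": [0, 0, 0], "fingers": 0.5}, {"translation": [-0.04, -0.007, 0], "angular": [0, 0, 0], "fingers": 0.5}, {"translation": [-0.04, -0.007, 0], "angular": [0, 0, 0], "fingers": 0.5}, {"translation": [-0.03, -0.0055, 0.02], "angular": [0, 0, 0], "fingers": 0.5}, {"translation": [0, 0, 0.045], "angular": [0, 0, 0], "fingers": 0.5}, {"translation": [0, 0, 0.045], "angular": [0, 0, 0], "fingers": 0.5}, {"translation": [0, 0, 0.045], "angular": [0, 0, 0], "fingers": 0.5}, {"translation": [0, 0, 0.03], "angular": [0, 0, 0], "fingers": 0.5}, {"translation": [0, 0, 0], "angular": [0, 0, 0], "fingers": 0.5}, {"translation": [0, 0, 0], "angular": [0, 0, 0], "fingers": 0.5}]'

```text
t: 30.1
position: [0.5645, 0.1438, 0.1299]
ee_rot: [-2.087, -2.343, 0.01]
wrist_force: [0.2, -0.5, 1.3]
finger_gap: 0.0425
grasp_force: 0.0
```

Run:
```python
from h import *
f=cam('wrist'); tail(f,0); plan(*(OR-.0225*EX+.0009*EY),.048,OY); print(r.get_obs()['wrist_force'],r.get_obs()['finger_gap'])
```

```text
tail -0.0413 z 0.0735 y mid -0.0 1982
rot(tool) [-0.0036  0.0011  0.0016] then trans(tool) [-0.0005  0.0011  0.0835] q6 0.06 t 30.1 pos [0.5659 0.1442 0.1315]
[-0.68063058  0.59799205  0.07943336] 0.04270654832572279
```

>>> arm_command --increments '[{"translation": [0, 0.0011, 0.035], "angular": [-0.0036, 0.001, 0.0016], "fingers": 0.5}, {"translation": [0, 0, 0.03], "angular": [0, 0, 0], "fingers": 0.5}, {"translation": [0, 0, 0.0175], "angular": [0, 0, 0], "fingers": 0.5}, {"translation": [0, 0, 0], "angular": [0, 0, 0], "fingers": 0.4}, {"translation": [0, 0, 0], "angular": [0, 0, 0], "fingers": 0.2}, {"translation": [0, 0, 0], "angular": [0, 0, 0], "fingers": 0.1}, {"translation": [0, 0, 0], "angular": [0, 0, 0], "fingers": 0.1}, {"translation": [-0.008, 0, -0.0007], "angular": [0, 0, 0], "fingers": 0.1}, {"translation": [-0.015, 0, 0], "angular": [0, 0, 0], "fingers": 0.1}, {"translation": [-0.02, 0, 0], "angular": [0, 0, 0], "fingers": 0.1}, {"translation": [-0.02, 0, 0], "angular": [0, 0, 0], "fingers": 0.1}]' --force 90

```text
t: 31.25
position: [0.574, 0.0805, 0.0497]
ee_rot: [2.09, 2.345, 0.001]
wrist_force: [0.2, 0.9, -0.8]
finger_gap: 0.026
grasp_force: 90.2
```

>>> arm_command --increments '[{"translation": [-0.02, 0, 0], "angular": [0, 0, 0], "fingers": 0.1}, {"translation": [-0.025, 0, 0], "angular": [0, 0, 0], "fingers": 0.1}, {"translation": [-0.02, 0, -0.02], "angular": [0, 0, 0], "fingers": 0.1}, {"translation": [0, 0, -0.04], "angular": [0, 0, 0], "fingers": 0.1}, {"translation": [0, 0, -0.03], "angular": [0, 0, 0], "fingers": 0.1}, {"translation": [0, 0, 0], "angular": [0, 0, 0], "fingers": 0.1}]'

```text
t: 31.85
position: [0.5846, 0.0153, 0.144]
ee_rot: [2.087, 2.338, 0.009]
wrist_force: [1.0, 0.8, -0.8]
finger_gap: 0.0262
grasp_force: 90.3
```

Run:
```python
from h import *
f=cam('wrist'); held(f); plan(.540,-.3755,.12,1.521); print(r.get_obs()['wrist_force'])
```

```text
0.03 -0.013 0.0142 0.0006 0.1682
0.04 -0.0131 0.0142 0.0006 0.1682
0.05 -0.0131 0.0142 0.0006 0.1681
0.06 -0.0132 0.0142 0.0005 0.1681
0.07 -0.0131 0.0141 0.0005 0.1681
0.08 -0.0131 0.0141 0.0005 0.1682
0.09 -0.0131 0.0139 0.0004 0.1679
0.1 -0.0104 0.0113 0.0004 0.1651
0.11 -0.008 0.0089 0.0005 0.1624
nose tip x 0.1084 tcp [0.5846 0.0153 0.144 ] toolx yaw 1.6838 Fg 90.32456874847412 gap 0.026231071016756254
rot(tool) [0.0052 0.0009 0.1631] then trans(tool) [-0.3928 -0.0233  0.0216] q6 -0.16 t 31.9 pos [0.5828 0.0157 0.1416]
[ 0.21904158  0.03608175 -2.68565999]
```

>>> arm_command --increments '[{"translation": [0, 0, 0], "angular": [0.005, 0.001, 0.082], "fingers": 0.1}, {"translation": [0, 0, 0], "angular": [0, 0, 0.081], "fingers": 0.1}, {"translation": [-0.043, -0.003, 0], "angular": [0, 0, 0], "fingers": 0.1}, {"translation": [-0.044, -0.003, 0], "angular": [0, 0, 0], "fingers": 0.1}, {"translation": [-0.044, -0.003, 0], "angular": [0, 0, 0], "fingers": 0.1}, {"translation": [-0.044, -0.003, 0], "angular": [0, 0, 0], "fingers": 0.1}, {"translation": [-0.044, -0.003, 0], "angular": [0, 0, 0], "fingers": 0.1}, {"translation": [-0.044, -0.003, 0], "angular": [0, 0, 0], "fingers": 0.1}, {"translation": [-0.044, -0.002, 0], "angular": [0, 0, 0], "fingers": 0.1}, {"translation": [-0.044, -0.002, 0.01], "angular": [0, 0, 0], "fingers": 0.1}, {"translation": [-0.042, -0.001, 0.01], "angular": [0, 0, 0], "fingers": 0.1}, {"translation": [0, 0, 0], "angular": [0, 0, 0], "fingers": 0.1}]'

```text
t: 33.1
position: [0.5363, -0.3799, 0.1156]
ee_rot: [-2.275, -2.157, 0.011]
wrist_force: [0.2, 0.7, -2.4]
finger_gap: 0.0263
grasp_force: 90.1
```

Run:
```python
from h import *
f=cam('wrist'); held(f); plan(.540,-.3755,.0085,1.521); o=r.get_obs(); print(o['wrist_force'])
P=cloud(f); m=(P[:,2]>.011)&(P[:,2]<.022)&(abs(P[:,0]-.54)<.14)&(abs(P[:,1]+.34)<.13); Q=P[m]
for a in (.46,.48,.5,.6,.62): 
    s=abs(Q[:,0]-a)<.006; print(a,'far wall y',Q[s,1].max().round(4) if s.any() else '')
for b in (-.28,-.3): 
    s=abs(Q[:,1]-b)<.006; print(b,'walls x',Q[s,0].min().round(4),Q[s,0].max().round(4))
m=(abs(P[:,0]-.49)<.01)&(abs(P[:,1]+.3)<.02); print('floor z',np.nanmedian(P[m,2]))
```

```text
0.03 -0.0131 0.0142 0.0005 0.1399
0.04 -0.0131 0.0142 0.0005 0.1398
0.05 -0.0131 0.0142 0.0005 0.1398
0.06 -0.0132 0.0142 0.0005 0.1398
0.07 -0.0132 0.0141 0.0005 0.1399
0.08 -0.0132 0.0141 0.0004 0.1399
0.09 -0.0131 0.0139 0.0004 0.1396
0.1 -0.0106 0.0112 0.0003 0.1368
0.11 -0.0081 0.0088 0.0003 0.134
nose tip x 0.1083 tcp [ 0.5363 -0.3799  0.1156] toolx yaw 1.5176 Fg 90.07537364959717 gap 0.02630213337617544
rot(tool) [-0.0094 -0.0022 -0.0027] then trans(tool) [0.0014 0.0035 0.1075] q6 -0.62 t 33.1 pos [ 0.5364 -0.3767  0.116 ]
[ 0.35965833  0.59561595 -2.44380188]
0.46 far wall y -0.4238
0.48 far wall y -0.4245
0.5 far wall y -0.426
0.6 far wall y -0.4307
0.62 far wall y -0.4319
-0.28 walls x 0.434 0.6547
-0.3 walls x 0.4331 0.6539
floor z 0.004388634430730454
```

>>> arm_command --increments '[{"translation": [-0.005, 0.0035, 0.03], "angular": [-0.0094, -0.002, -0.0027], "fingers": 0.1}, {"translation": [0, 0, 0.03], "angular": [0, 0, 0], "fingers": 0.1}, {"translation": [0, 0, 0.02], "angular": [0, 0, 0], "fingers": 0.1}, {"translation": [0, 0, 0.015], "angular": [0, 0, 0], "fingers": 0.1}, {"translation": [0, 0, 0.006], "angular": [0, 0, 0], "fingers": 0.1}, {"translation": [0, 0, 0], "angular": [0, 0, 0], "fingers": 0.1}, {"translation": [0, 0, 0], "angular": [0, 0, 0], "fingers": 0.1}]'

```text
t: 33.85
position: [0.5429, -0.3797, 0.019]
ee_rot: [2.267, 2.167, 0.003]
wrist_force: [0.4, -0.0, -2.1]
finger_gap: 0.0261
grasp_force: 90.1
```

Run:
```python
from h import *
f=cam('wrist'); held(f); plan(.540,-.3805,.0085,1.521); o=r.get_obs(); print(o['wrist_force'])
```

```text
0.03 -0.0131 0.0141 0.0005 0.0432
0.04 -0.0131 0.0141 0.0005 0.0431
0.05 -0.0132 0.0143 0.0006 0.0431
0.06 -0.0131 0.0141 0.0005 0.0431
0.07 -0.0132 0.014 0.0004 0.0431
0.08 -0.0132 0.014 0.0004 0.0431
0.09 -0.0131 0.0139 0.0004 0.0429
0.1 -0.0105 0.0112 0.0004 0.0401
0.11 -0.008 0.0089 0.0004 0.0372
nose tip x 0.1084 tcp [ 0.5429 -0.3797  0.019 ] toolx yaw 1.5254 Fg 90.13568758964539 gap 0.0261064267117592
rot(tool) [0.0057 0.003  0.0043] then trans(tool) [-0.0007 -0.0031  0.0109] q6 -0.63 t 33.9 pos [ 0.5431 -0.3799  0.0194]
[ 0.24428116  0.43412041 -1.81462239]
```

>>> arm_command --increments '[{"translation": [0, -0.003, 0.005], "angular": [0.005, 0.002, 0.003], "fingers": 0.1}, {"translation": [0, 0, 0.0045], "angular": [0, 0, 0], "fingers": 0.1}, {"translation": [0, 0, 0], "angular": [0, 0, 0], "fingers": 0.1}, {"translation": [0, 0, 0], "angular": [0, 0, 0], "fingers": 0.45}, {"translation": [0, 0, 0], "angular": [0, 0, 0], "fingers": 0.45}, {"translation": [0, 0, 0], "angular": [0, 0, 0], "fingers": 0.45}, {"translation": [0, 0, -0.04], "angular": [0, 0, 0], "fingers": 0.45}, {"translation": [0, 0, -0.05], "angular": [0, 0, 0], "fingers": 0.45}, {"translation": [0, 0, -0.05], "angular": [0, 0, 0], "fingers": 0.45}, {"translation": [0, 0, -0.04], "angular": [0, 0, 0], "fingers": 0.5}, {"translation": [0, 0, 0], "angular": [0, 0, 0], "fingers": 0.5}]'

```text
t: 35.0
position: [0.5431, -0.3822, 0.1968]
ee_rot: [2.265, 2.157, 0.002]
wrist_force: [1.5, -1.0, 0.1]
finger_gap: 0.0426
grasp_force: 0.0
```

Run:
```python
from h import *
f=cam('wrist'); print(hp(f,(.54,-.33),zlo=.022)); plan(*(OR-.0225*EX+.0649*EY),.13,OY); print(r.get_obs()['wrist_force'])
```

```text
{'c': array([ 0.542 , -0.3424]), 'yaw': 1.529, 'top': 0.0324, 'L': np.float64(0.1404), 'w': (np.float64(0.0269), np.float64(0.0155)), 'n': 4570}
rot(tool) [ 0.0057  0.0055 -0.1629] then trans(tool) [0.5184 0.0212 0.0633] q6 -0.63 t 35.0 pos [ 0.5415 -0.381   0.1933]
[-0.13753592 -0.24188222 -0.2587421 ]
```

>>> arm_command --increments '[{"translation": [0, 0, 0], "angular": [0.0057, 0.0055, -0.082], "fingers": 0.5}, {"translation": [0, 0, 0], "angular": [0, 0, -0.081], "fingers": 0.5}, {"translation": [0.047, 0.002, 0], "angular": [0, 0, 0], "fingers": 0.5}, {"translation": [0.047, 0.002, 0], "angular": [0, 0, 0], "fingers": 0.5}, {"translation": [0.047, 0.002, 0], "angular": [0, 0, 0], "fingers": 0.5}, {"translation": [0.047, 0.002, 0], "angular": [0, 0, 0], "fingers": 0.5}, {"translation": [0.047, 0.002, 0], "angular": [0, 0, 0], "fingers": 0.5}, {"translation": [0.047, 0.002, 0], "angular": [0, 0, 0], "fingers": 0.5}, {"translation": [0.047, 0.002, 0], "angular": [0, 0, 0], "fingers": 0.5}, {"translation": [0.047, 0.002, 0], "angular": [0, 0, 0], "fingers": 0.5}, {"translation": [0.047, 0.002, 0], "angular": [0, 0, 0], "fingers": 0.5}, {"translation": [0.047, 0.002, 0], "angular": [0, 0, 0], "fingers": 0.5}]'

```text
t: 36.25
position: [0.5041, 0.0915, 0.1902]
ee_rot: [-2.084, -2.336, 0.004]
wrist_force: [0.2, 0.2, 0.5]
finger_gap: 0.0426
grasp_force: 0.0
```

>>> arm_command --increments '[{"translation": [0.048, 0.001, 0.01], "angular": [0, 0, 0], "fingers": 0.5}, {"translation": [0, 0, 0.03], "angular": [0, 0, 0], "fingers": 0.5}, {"translation": [0, 0, 0.02], "angular": [0, 0, 0], "fingers": 0.5}, {"translation": [0, 0, 0], "angular": [0, 0, 0], "fingers": 0.5}, {"translation": [0, 0, 0], "angular": [0, 0, 0], "fingers": 0.5}]'

```text
t: 36.75
position: [0.4999, 0.1377, 0.131]
ee_rot: [-2.084, -2.337, 0.004]
wrist_force: [0.9, -0.9, -0.4]
finger_gap: 0.0426
grasp_force: 0.0
```

Run:
```python
from h import *
f=cam('wrist'); tail(f,.064); plan(*(OR-.0225*EX+.0649*EY),.048,OY); print(r.get_obs()['finger_gap'])
```

```text
tail -0.0422 z 0.0734 y mid 0.064 1997
rot(tool) [-0.0067 -0.0065 -0.0004] then trans(tool) [-0.0015  0.0024  0.084 ] q6 0.06 t 36.8 pos [0.5009 0.1377 0.132 ]
0.042624549216349374
```

>>> arm_command --increments '[{"translation": [-0.002, 0.0024, 0.035], "angular": [-0.0067, -0.0065, 0], "fingers": 0.5}, {"translation": [0, 0, 0.03], "angular": [0, 0, 0], "fingers": 0.5}, {"translation": [0, 0, 0.0185], "angular": [0, 0, 0], "fingers": 0.5}, {"translation": [0, 0, 0], "angular": [0, 0, 0], "fingers": 0.4}, {"translation": [0, 0, 0], "angular": [0, 0, 0], "fingers": 0.2}, {"translation": [0, 0, 0], "angular": [0, 0, 0], "fingers": 0.1}, {"translation": [0, 0, 0], "angular": [0, 0, 0], "fingers": 0.1}, {"translation": [-0.008, 0, -0.0007], "angular": [0, 0, 0], "fingers": 0.1}, {"translation": [-0.015, 0, 0], "angular": [0, 0, 0], "fingers": 0.1}, {"translation": [-0.02, 0, 0], "angular": [0, 0, 0], "fingers": 0.1}, {"translation": [-0.02, 0, 0], "angular": [0, 0, 0], "fingers": 0.1}]' --force 90

```text
t: 37.9
position: [0.5106, 0.0723, 0.0494]
ee_rot: [2.09, 2.344, 0.001]
wrist_force: [-0.3, -0.2, -1.5]
finger_gap: 0.0262
grasp_force: 89.7
```

>>> arm_command --increments '[{"translation": [-0.02, 0, 0], "angular": [0, 0, 0], "fingers": 0.1}, {"translation": [-0.025, 0, 0], "angular": [0, 0, 0], "fingers": 0.1}, {"translation": [-0.02, 0, -0.02], "angular": [0, 0, 0], "fingers": 0.1}, {"translation": [0, 0, -0.04], "angular": [0, 0, 0], "fingers": 0.1}, {"translation": [0, 0, -0.03], "angular": [0, 0, 0], "fingers": 0.1}, {"translation": [0, 0, 0], "angular": [0, 0, 0], "fingers": 0.1}]'

```text
t: 38.5
position: [0.5212, 0.0075, 0.1435]
ee_rot: [2.087, 2.337, 0.01]
wrist_force: [0.7, 0.1, -1.9]
finger_gap: 0.0264
grasp_force: 90.2
```

Run:
```python
from h import *
f=cam('wrist'); held(f); plan(.480,-.3795,.12,1.521); print(r.get_obs()['wrist_force'])
```

```text
0.03 -0.0129 0.0143 0.0007 0.1687
0.04 -0.013 0.0142 0.0006 0.1687
0.05 -0.013 0.0142 0.0006 0.1687
0.06 -0.013 0.0141 0.0006 0.1687
0.07 -0.0131 0.0141 0.0005 0.1687
0.08 -0.0131 0.0141 0.0005 0.1687
0.09 -0.013 0.0141 0.0005 0.1685
0.1 -0.0104 0.0112 0.0004 0.1657
0.11 -0.008 0.0089 0.0005 0.1627
nose tip x 0.1077 tcp [0.5212 0.0075 0.1435] toolx yaw 1.6837 Fg 90.21013140678406 gap 0.02635893512589446
rot(tool) [0.0063 0.0008 0.163 ] then trans(tool) [-0.3888 -0.0202  0.0214] q6 -0.18 t 38.5 pos [0.5196 0.0078 0.1414]
[-0.32069506 -0.47665122 -2.72259787]
```

>>> arm_command --increments '[{"translation": [0, 0, 0], "angular": [0.006, 0.001, 0.082], "fingers": 0.1}, {"translation": [0, 0, 0], "angular": [0, 0, 0.081], "fingers": 0.1}, {"translation": [-0.043, -0.002, 0], "angular": [0, 0, 0], "fingers": 0.1}, {"translation": [-0.043, -0.002, 0], "angular": [0, 0, 0], "fingers": 0.1}, {"translation": [-0.043, -0.002, 0], "angular": [0, 0, 0], "fingers": 0.1}, {"translation": [-0.043, -0.002, 0], "angular": [0, 0, 0], "fingers": 0.1}, {"translation": [-0.043, -0.002, 0], "angular": [0, 0, 0], "fingers": 0.1}, {"translation": [-0.043, -0.002, 0], "angular": [0, 0, 0], "fingers": 0.1}, {"translation": [-0.043, -0.002, 0], "angular": [0, 0, 0], "fingers": 0.1}, {"translation": [-0.043, -0.002, 0.01], "angular": [0, 0, 0], "fingers": 0.1}, {"translation": [-0.043, -0.002, 0.01], "angular": [0, 0, 0], "fingers": 0.1}, {"translation": [0, 0, 0], "angular": [0, 0, 0], "fingers": 0.1}]'

```text
t: 39.75
position: [0.4788, -0.3818, 0.1159]
ee_rot: [-2.276, -2.158, 0.009]
wrist_force: [0.2, 0.1, -1.9]
finger_gap: 0.0267
grasp_force: 90.0
```

Run:
```python
from h import *
f=cam('wrist'); held(f); print(hp(f,(.545,-.30),zlo=.022)); plan(.480,-.3795,.0185,1.521)
```

```text
0.03 -0.013 0.0142 0.0006 0.1411
0.04 -0.013 0.0142 0.0006 0.1411
0.05 -0.013 0.0141 0.0005 0.1411
0.06 -0.0131 0.0141 0.0005 0.1411
0.07 -0.0131 0.0141 0.0005 0.1411
0.08 -0.0132 0.0141 0.0004 0.1412
0.09 -0.0131 0.0139 0.0004 0.1409
0.1 -0.0105 0.0113 0.0004 0.1383
0.11 -0.0079 0.009 0.0005 0.1354
nose tip x 0.1077 tcp [ 0.4788 -0.3818  0.1159] toolx yaw 1.5176 Fg 89.96296405792236 gap 0.02674352539353659
{'c': array([ 0.5412, -0.341 ]), 'yaw': 1.526, 'top': 0.0324, 'L': np.float64(0.1389), 'w': (np.float64(0.0284), np.float64(0.0167)), 'n': 8542}
rot(tool) [-0.0088 -0.0023 -0.0029] then trans(tool) [-0.0007  0.0013  0.0977] q6 -0.68 t 39.8 pos [ 0.4787 -0.3787  0.1162]
```

>>> arm_command --increments '[{"translation": [0, 0, 0.03], "angular": [-0.005, -0.002, -0.0029], "fingers": 0.1}, {"translation": [0, 0, 0.03], "angular": [0, 0, 0], "fingers": 0.1}, {"translation": [0, 0, 0.022], "angular": [0, 0, 0], "fingers": 0.1}, {"translation": [0, 0, 0.015], "angular": [0, 0, 0], "fingers": 0.1}, {"translation": [0, 0, 0.003], "angular": [0, 0, 0], "fingers": 0.1}, {"translation": [0, 0, 0], "angular": [0, 0, 0], "fingers": 0.1}, {"translation": [0, 0, 0], "angular": [0, 0, 0], "fingers": 0.1}]'

```text
t: 40.5
position: [0.481, -0.3763, 0.0196]
ee_rot: [2.27, 2.17, -0.002]
wrist_force: [0.5, 0.5, -2.1]
finger_gap: 0.0266
grasp_force: 90.0
```

Run:
```python
from h import *
f=cam('wrist'); held(f); plan(.480,-.3805,.0085,1.521)
```

```text
0.03 -0.013 0.0142 0.0006 0.0449
0.04 -0.013 0.0141 0.0006 0.0448
0.05 -0.0131 0.0141 0.0005 0.0448
0.06 -0.0131 0.0141 0.0005 0.0448
0.07 -0.0131 0.014 0.0005 0.0448
0.08 -0.0132 0.0141 0.0005 0.0448
0.09 -0.0131 0.014 0.0004 0.0446
0.1 -0.0105 0.0112 0.0004 0.0419
0.11 -0.008 0.009 0.0005 0.0391
nose tip x 0.1078 tcp [ 0.481  -0.3763  0.0196] toolx yaw 1.5255 Fg 90.04988551139832 gap 0.026578076125670112
rot(tool) [0.0008 0.0025 0.0043] then trans(tool) [-0.0039 -0.0011  0.0115] q6 -0.69 t 40.5 pos [ 0.4813 -0.3766  0.02  ]
```

Top at 44.8 mm and needs to be 32.4, so lower 11.5 mm, release and rise.

>>> arm_command --increments '[{"translation": [-0.004, -0.001, 0.006], "angular": [0, 0.002, 0.003], "fingers": 0.1}, {"translation": [0, 0, 0.0055], "angular": [0, 0, 0], "fingers": 0.1}, {"translation": [0, 0, 0], "angular": [0, 0, 0], "fingers": 0.1}, {"translation": [0, 0, 0], "angular": [0, 0, 0], "fingers": 0.45}, {"translation": [0, 0, 0], "angular": [0, 0, 0], "fingers": 0.45}, {"translation": [0, 0, 0], "angular": [0, 0, 0], "fingers": 0.45}, {"translation": [0, 0, -0.04], "angular": [0, 0, 0], "fingers": 0.45}, {"translation": [0, 0, -0.05], "angular": [0, 0, 0], "fingers": 0.45}, {"translation": [0, 0, -0.05], "angular": [0, 0, 0], "fingers": 0.45}, {"translation": [0, 0, -0.04], "angular": [0, 0, 0], "fingers": 0.5}, {"translation": [0, 0, 0], "angular": [0, 0, 0], "fingers": 0.5}]'

```text
t: 41.65
position: [0.4829, -0.3834, 0.1949]
ee_rot: [2.265, 2.158, 0.002]
wrist_force: [0.6, -1.1, -0.6]
finger_gap: 0.043
grasp_force: 0.0
```

Run:
```python
from h import *
f=cam('wrist'); print(hp(f,(.48,-.33),zlo=.022)); print(hp(f,(.541,-.33),zlo=.022)); plan(*(OR-.0225*EX-.0627*EY),.13,OY)
```

```text
{'c': array([ 0.4825, -0.3426]), 'yaw': 1.523, 'top': 0.0324, 'L': np.float64(0.1396), 'w': (np.float64(0.0277), np.float64(0.0154)), 'n': 4642}
{'c': array([ 0.5414, -0.342 ]), 'yaw': 1.527, 'top': 0.0324, 'L': np.float64(0.1399), 'w': (np.float64(0.0278), np.float64(0.016)), 'n': 4811}
rot(tool) [ 0.0055  0.0052 -0.163 ] then trans(tool) [0.5126 0.2087 0.0616] q6 -0.69 t 41.7 pos [ 0.4814 -0.3821  0.1916]
```

>>> arm_command --increments '[{"translation": [0, 0, 0], "angular": [0.0055, 0.0052, -0.082], "fingers": 0.5}, {"translation": [0, 0, 0], "angular": [0, 0, -0.081], "fingers": 0.5}, {"translation": [0.043, 0.0175, 0], "angular": [0, 0, 0], "fingers": 0.5}, {"translation": [0.043, 0.0175, 0], "angular": [0, 0, 0], "fingers": 0.5}, {"translation": [0.043, 0.0175, 0], "angular": [0, 0, 0], "fingers": 0.5}, {"translation": [0.043, 0.0175, 0], "angular": [0, 0, 0], "fingers": 0.5}, {"translation": [0.043, 0.0175, 0], "angular": [0, 0, 0], "fingers": 0.5}, {"translation": [0.043, 0.0175, 0], "angular": [0, 0, 0], "fingers": 0.5}, {"translation": [0.043, 0.0175, 0], "angular": [0, 0, 0], "fingers": 0.5}, {"translation": [0.043, 0.0175, 0], "angular": [0, 0, 0], "fingers": 0.5}, {"translation": [0.043, 0.0175, 0], "angular": [0, 0, 0], "fingers": 0.5}, {"translation": [0.043, 0.0175, 0], "angular": [0, 0, 0], "fingers": 0.5}]'

```text
t: 42.9
position: [0.6033, 0.0685, 0.1874]
ee_rot: [-2.084, -2.337, 0.003]
wrist_force: [1.1, -0.9, -0.4]
finger_gap: 0.0423
grasp_force: 0.0
```

>>> arm_command --increments '[{"translation": [0.042, 0.0175, 0], "angular": [0, 0, 0], "fingers": 0.5}, {"translation": [0.04, 0.0165, 0], "angular": [0, 0, 0], "fingers": 0.5}, {"translation": [0, 0, 0.04], "angular": [0, 0, 0], "fingers": 0.5}, {"translation": [0, 0, 0.02], "angular": [0, 0, 0], "fingers": 0.5}, {"translation": [0, 0, 0], "angular": [0, 0, 0], "fingers": 0.5}, {"translation": [0, 0, 0], "angular": [0, 0, 0], "fingers": 0.5}]'

```text
t: 43.5
position: [0.6275, 0.1521, 0.1283]
ee_rot: [-2.084, -2.337, 0.003]
wrist_force: [-0.4, 0.6, 1.2]
finger_gap: 0.0425
grasp_force: 0.0
```

Run:
```python
from h import *
f=cam('wrist'); tail(f,-.064); plan(*(OR-.0225*EX-.0627*EY),.048,OY); print(r.get_obs()['finger_gap'])
```

```text
tail -0.0419 z 0.0735 y mid -0.064 2030
rot(tool) [-0.0056 -0.0064 -0.0004] then trans(tool) [-0.0013  0.0015  0.0817] q6 0.05 t 43.5 pos [0.6286 0.1521 0.1297]
0.042507646295145654
```

>>> arm_command --increments '[{"translation": [-0.002, 0.0015, 0.035], "angular": [-0.0056, -0.0064, 0], "fingers": 0.5}, {"translation": [0, 0, 0.03], "angular": [0, 0, 0], "fingers": 0.5}, {"translation": [0, 0, 0.0165], "angular": [0, 0, 0], "fingers": 0.5}, {"translation": [0, 0, 0], "angular": [0, 0, 0], "fingers": 0.4}, {"translation": [0, 0, 0], "angular": [0, 0, 0], "fingers": 0.2}, {"translation": [0, 0, 0], "angular": [0, 0, 0], "fingers": 0.1}, {"translation": [0, 0, 0], "angular": [0, 0, 0], "fingers": 0.1}, {"translation": [-0.008, 0, -0.0007], "angular": [0, 0, 0], "fingers": 0.1}, {"translation": [-0.015, 0, 0], "angular": [0, 0, 0], "fingers": 0.1}, {"translation": [-0.02, 0, 0], "angular": [0, 0, 0], "fingers": 0.1}, {"translation": [-0.02, 0, 0], "angular": [0, 0, 0], "fingers": 0.1}]' --force 90

```text
t: 44.65
position: [0.6374, 0.0864, 0.0492]
ee_rot: [2.09, 2.344, 0.0]
wrist_force: [0.5, -0.1, -2.2]
finger_gap: 0.0264
grasp_force: 89.8
```

>>> arm_command --increments '[{"translation": [-0.02, 0, 0], "angular": [0, 0, 0], "fingers": 0.1}, {"translation": [-0.025, 0, 0], "angular": [0, 0, 0], "fingers": 0.1}, {"translation": [-0.02, 0, -0.02], "angular": [0, 0, 0], "fingers": 0.1}, {"translation": [0, 0, -0.04], "angular": [0, 0, 0], "fingers": 0.1}, {"translation": [0, 0, -0.03], "angular": [0, 0, 0], "fingers": 0.1}, {"translation": [0, 0, 0], "angular": [0, 0, 0], "fingers": 0.1}]'

```text
t: 45.25
position: [0.6484, 0.0216, 0.1443]
ee_rot: [2.087, 2.337, 0.011]
wrist_force: [1.0, -0.1, -1.5]
finger_gap: 0.0263
grasp_force: 90.4
```

Run:
```python
from h import *
f=cam('wrist'); held(f); plan(.601,-.3835,.12,1.521)
```

```text
0.03 -0.0129 0.0145 0.0008 0.1694
0.04 -0.0128 0.0145 0.0009 0.1693
0.05 -0.0128 0.0145 0.0008 0.1693
0.06 -0.0128 0.0145 0.0008 0.1693
0.07 -0.0128 0.0144 0.0008 0.1693
0.08 -0.0128 0.0144 0.0008 0.1694
0.09 -0.0126 0.0144 0.0009 0.1692
0.1 -0.01 0.0117 0.0009 0.1667
0.11 -0.0079 0.0097 0.0009 0.1635
nose tip x 0.1075 tcp [0.6484 0.0216 0.1443] toolx yaw 1.6835 Fg 90.42662858963013 gap 0.02628920508940849
rot(tool) [0.0065 0.0008 0.1628] then trans(tool) [-0.4073 -0.0253  0.0217] q6 -0.14 t 45.3 pos [0.6466 0.022  0.1417]
```

>>> arm_command --increments '[{"translation": [0, 0, 0], "angular": [0.003, 0.001, 0.082], "fingers": 0.1}, {"translation": [0, 0, 0], "angular": [0, 0, 0.081], "fingers": 0.1}, {"translation": [-0.045, -0.0028, 0], "angular": [0, 0, 0], "fingers": 0.1}, {"translation": [-0.045, -0.0028, 0], "angular": [0, 0, 0], "fingers": 0.1}, {"translation": [-0.045, -0.0028, 0], "angular": [0, 0, 0], "fingers": 0.1}, {"translation": [-0.045, -0.0028, 0], "angular": [0, 0, 0], "fingers": 0.1}, {"translation": [-0.045, -0.0028, 0], "angular": [0, 0, 0], "fingers": 0.1}, {"translation": [-0.045, -0.0028, 0], "angular": [0, 0, 0], "fingers": 0.1}, {"translation": [-0.045, -0.0028, 0], "angular": [0, 0, 0], "fingers": 0.1}, {"translation": [-0.045, -0.0028, 0.01], "angular": [0, 0, 0], "fingers": 0.1}, {"translation": [-0.045, -0.0028, 0.01], "angular": [0, 0, 0], "fingers": 0.1}, {"translation": [0, 0, 0], "angular": [0, 0, 0], "fingers": 0.1}]'

```text
t: 46.5
position: [0.5961, -0.3861, 0.1145]
ee_rot: [-2.277, -2.157, 0.009]
wrist_force: [0.5, 1.0, -3.5]
finger_gap: 0.0264
grasp_force: 90.1
```

>>> arm_command --increments '[{"translation": [0, 0, 0.03], "angular": [-0.003, 0, -0.0015], "fingers": 0.1}, {"translation": [0, 0, 0.025], "angular": [0, 0, 0], "fingers": 0.1}, {"translation": [0, 0, 0.02], "angular": [0, 0, 0], "fingers": 0.1}, {"translation": [0, 0, 0], "angular": [0, 0, 0], "fingers": 0.1}, {"translation": [0, 0, 0], "angular": [0, 0, 0], "fingers": 0.1}]'

```text
t: 47.0
position: [0.5984, -0.3789, 0.0421]
ee_rot: [-2.271, -2.166, 0.0]
wrist_force: [0.1, -1.3, -2.1]
finger_gap: 0.0262
grasp_force: 90.1
```

Run:
```python
from h import *
f=cam('wrist'); held(f); print(hp(f,(.541,-.30),zlo=.022)); plan(.601,-.3835,.0085,1.521)
```

```text
0.03 -0.013 0.0144 0.0007 0.0673
0.04 -0.0129 0.0144 0.0008 0.0674
0.05 -0.0128 0.0144 0.0008 0.0674
0.06 -0.0128 0.0144 0.0008 0.0674
0.07 -0.0128 0.0143 0.0008 0.0675
0.08 -0.0129 0.0144 0.0007 0.0676
0.09 -0.0128 0.0143 0.0008 0.0675
0.1 -0.0101 0.0118 0.0008 0.065
0.11 -0.008 0.0097 0.0009 0.062
nose tip x 0.1077 tcp [ 0.5984 -0.3789  0.0421] toolx yaw 1.5236 Fg 90.0609540939331 gap 0.026185990857364474
{'c': array([ 0.5425, -0.3415]), 'yaw': 1.525, 'top': 0.0323, 'L': np.float64(0.1372), 'w': (np.float64(0.0285), np.float64(0.0165)), 'n': 16992}
rot(tool) [-0.0001 -0.0009  0.0026] then trans(tool) [-0.0038  0.0017  0.0351] q6 -0.58 t 47.0 pos [ 0.5994 -0.3796  0.0436]
```

>>> arm_command --increments '[{"translation": [-0.004, 0.001, 0.015], "angular": [0, 0, 0.002], "fingers": 0.1}, {"translation": [0, 0, 0.012], "angular": [0, 0, 0], "fingers": 0.1}, {"translation": [0, 0, 0.006], "angular": [0, 0, 0], "fingers": 0.1}, {"translation": [0, 0, 0], "angular": [0, 0, 0], "fingers": 0.1}, {"translation": [0, 0, 0], "angular": [0, 0, 0], "fingers": 0.45}, {"translation": [0, 0, 0], "angular": [0, 0, 0], "fingers": 0.45}, {"translation": [0, 0, 0], "angular": [0, 0, 0], "fingers": 0.45}, {"translation": [0, 0, -0.04], "angular": [0, 0, 0], "fingers": 0.45}, {"translation": [0, 0, -0.05], "angular": [0, 0, 0], "fingers": 0.45}, {"translation": [0, 0, -0.05], "angular": [0, 0, 0], "fingers": 0.45}, {"translation": [0, 0, -0.04], "angular": [0, 0, 0], "fingers": 0.5}, {"translation": [0, 0, 0], "angular": [0, 0, 0], "fingers": 0.5}]'

```text
t: 48.25
position: [0.6043, -0.3866, 0.2003]
ee_rot: [2.264, 2.155, 0.006]
wrist_force: [0.3, -0.3, 0.5]
finger_gap: 0.0424
grasp_force: 0.0
```

Run:
```python
from h import *
f=cam('wrist'); save(f,'w9.png')
for x in (.482,.541,.602): print(hp(f,(x,-.33),zlo=.022,rad=.09))
f=cam('scene'); P=cloud(f); q=P[:,:2]-OR;X=q@EX;Y=q@EY
m=(P[:,2]>.19)&(P[:,2]<.26)&(X>.12)&(X<.22)&(Y>-.06)&(Y<.0); print('lever',m.sum(),np.percentile(P[m,2],[5,50,95]))
```

```text
{'c': array([ 0.4832, -0.3424]), 'yaw': 1.524, 'top': 0.0322, 'L': np.float64(0.1389), 'w': (np.float64(0.0286), np.float64(0.016)), 'n': 4941}
{'c': array([ 0.5425, -0.3416]), 'yaw': 1.525, 'top': 0.0323, 'L': np.float64(0.1393), 'w': (np.float64(0.028), np.float64(0.0163)), 'n': 4682}
{'c': array([ 0.6025, -0.3435]), 'yaw': 1.516, 'top': 0.0324, 'L': np.float64(0.1393), 'w': (np.float64(0.0271), np.float64(0.0156)), 'n': 4497}
lever 282 [0.21745859 0.23774533 0.24386619]
```

View pics/w9.png

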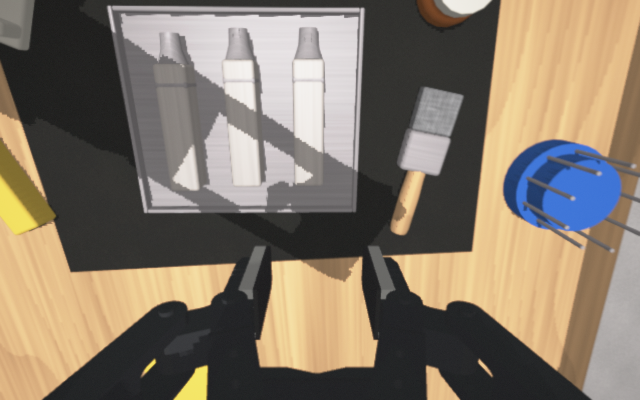

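The view shows all three handpieces flat in the tray at (178,110), (242,105) and (308,105), all inside the rim, and the gripper is clear. Handing in.

```bash
python3 -c "
from bench import r
print(r.hand_in())"
```

```text
the job is handed in; nothing more can be done
None
```

I've handed the job in: all three handpieces went fully home in the bays, the lever was pushed to its stop and came back up, and the handpieces now lie flat in the tray at about 48 s of 210 s. The hand-in returned no verdict, so this rests on my own camera and force readings; I didn't re-measure the bystanders at the end.

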